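Clip the valve key back on its snap hook

ROBOT

A 6-joint arm with a two-finger parallel gripper is mounted at the origin on the work surface. World frame = base frame: x ahead of the robot, y to its left, z up, the work surface at z = 0. Lengths are in m, angles in rad, forces in N, time in s.
With the tool pointing down it reaches from about 0.3 to 0.775 m from the base axis. Payload 14.6 kg.
Tool frame: the origin (TCP) lies on the centre line of the jaws, within the pads' length; the fingertips stand 19 mm ahead of it and the grasp point (between the pads) is the TCP; y points along the fingers, x is the direction in which the jaws open and shut, and the axes are right-handed (so a half turn about y gives the same grasp; the last joint's range is limited). The gripper opens to 94 mm and grips with 3 to 60 N. Pads are 16 mm wide; open, the fingers measure 119 mm over their backs; the gripper's body (75 mm by 177 mm) begins 78 mm behind the grasp point.
Start: joints at [1.047, 0.3, 1.521, -0, 1.321, -0.067], TCP at [0.243, 0.494, 0.204] pointing down, gripper open.
Joint ranges: [-3.03, 3.03], [-0.79, 2.21], [0.23, 2.52], [-1.04, 4.18], [0, 3.07], [-2.55, 2.55]. Speed limits (rad/s): [2.22, 2.22, 2.57, 3.14, 3.14, 3.14].

INTERFACE

Orientations are given as [roll, pitch, yaw] about the fixed x, y, z axes, in that order (R = Rz(yaw) Ry(pitch) Rx(roll)).
In Python, from station import get_obs, cams, workorder gives the robot as it stands.
- The arm moves only by the shell command python3 -m handwheel 'ROWS' [FORCE]. ROWS is JSON, a list of rows, each an object of numbers: "fingers": the opening, from -1 (shut) to 1 (fully open); "x", "y", "z": the shift along the tool's x, y, z in m; "spin": the turn about the tool's y in degrees. In form: [{"fingers": .., "x": .., "y": .., "z": .., "spin": ..}, ...]. A call has exactly 10 rows; each row is the pose to reach, as a shift and turn from the pose commanded when the call began, along the tool's axes at that moment; what a row does not reach only later rows make up. A row lasts 1/10 s, in which the tool goes at most 50 mm and 8.59 degrees, less where a joint would pass 70% of its speed; a pose out of reach is approached as far as the arm can. A call with a gripper value outside its range is refused whole. The fingers move at their own pace and stop on an object; FORCE is the grip in N (left out, the last holds). Time passes only in rows, so rows that repeat a pose let the fingers close, or fill a call up. It gives the time, the measured TCP pose, the force and the opening at its end, in the units of the state.
- get_obs(): the state, without advancing time (a new reading comes with each control period).
- cams.camera(name): name is "side" or "top"; returns (picture, depth): 400x640x3 uint8, red, green, blue; 400x640 float32, m along the optical axis (not along the pixel's ray), 0 where there is no reading.
- cams.get_calibration(name): a dict with "fx", "fy", "cx", "cy" (pixels), "dist" ([k1, k2, p1, p2, k3] as OpenCV has them; the pictures are not rectified), "view" (4x4, takes a point from world to camera coordinates). Camera axes: x right, y down, z forward; pixel columns grow to the right and rows downward; lengths in m; the calibration is good to about 2 mm. A picture is of the moment at which its call begins. get_calibration takes no time and is no camera call.
- workorder.hand_in(): hands the job in, once; it reports no verdict.
The state is a dict: "time_s": time; "qpos": joint angles; "joint_vel": joint speeds; "tau": joint torques, N m; "ee_pos": TCP position; "eef_rot": TCP orientation; "force": force on the tool from outside, world axes, zero at the start; "moment": the same for the moment, N m; "grip_width": finger opening in m.
Only numpy, scipy, OpenCV 4.12 (cv2) and the standard library are available. Lean on these libraries where they do the work, as an engineer would, in place of code of your own. Each camera call takes 0.05 s, during which the arm holds its last target. There are 200 camera calls.

TASK

Pick up the gas valve key and clip it to the snap hook on the tool stand: feel for the sprung gate and press the key's own eye down against it until the eye passes inside and the gate snaps shut behind it, without touching the gate with the fingers. Then, still holding the key, prove it is caught by tugging the eye gently upward against the shut gate with about 7 N for half a second, the key kept level and not twisting in the grip, and never load the hook with more than 12 N while you hold the key. Ease off, let go and leave the key hanging still from the hook, with the other loose things on the bench undisturbed.

Things in the scene. Friction and masses are not known exactly. Their poses are not given: they have to be found in the camera images.
- key_grip (a point): The loose valve key, about 0.09 kg, flat on the bench: black grip 50 mm long, 16 wide, 18 high; a steel eye at one end, a steel socket end (18 mm thick, 24 mm long) at the other. This is the grip's centre, 9 mm above the bench. x runs along the key from socket to eye, y across the 16 mm width, z up as it lies. Gripped with under 40 N it may twist under the clipping load
- key_eye (a point): Centre of the key's eye, a ring of 5 mm wire with a 20 mm hole, 30 mm outside, lying in the key's x-y plane; 45 mm from the grip's centre along the key's +x, at the same height. Axes as the key
- key_eye_far (a point): Middle of the eye's wire on the side farthest from the grip, 57.5 mm from the grip's centre along the key's +x. This part presses the gate open and goes inside the hook. Axes as the key
- hook_mouth (a point): Spot on the stand, 210 mm above the bench, where the shut gate's axis lies nominally. The hook's stem is clamped in the stand's arm up to 10 mm higher or lower each time, which is NOT measured here: feel or see it. Sideways it is true. x is level from the hook's nose to its shank (away from the robot, within 0.4 rad), y level across, z up. The eye's far wire should press the gate here
- hook_seat (a point): Nominal middle of the axis of the hook's 8 mm bottom bar, from which the eye hangs in the end; 40 mm below and 7 mm shankwards (+x) of hook_mouth, same axes, same unmeasured 10 mm. Clipped, the nose stands up through the eye's hole with the key's grip outside the nose (-x). Let go, the key swings down against the rubber bumper and hangs clear of the base
- gate_angle (a joint): Angle of the sprung gate: 0 shut, grows as it is pushed down, 1.2 rad at most. A 6 mm steel bar, pivot at hook_mouth x +24 mm, free end x -5.5 mm. Pressed straight down by the level eye: 2 N at first, 7 N at most; the far wire passes 17 to 26 mm below the shut gate's true axis and hits the bottom bar at 33 mm. From inside it cannot be pushed up: wire meets it 5.5 mm below its axis, then 6 to 10 N per mm
- stand: Fixed tool stand at the robot's left or right: base 130 x 120 x 10 mm, rubber-faced bumper plate on it at x +14 to +23 mm, 108 mm high; post 265 mm high at x +50, y +45 mm; arm at its top. Origin under the middle; axes as hook_mouth. The steel hook (8 mm bar, in the x-z plane) has, from hook_mouth, an upright nose at x -10 mm, rounded top 7 mm above the gate's axis, and a shank at x +24 mm up to the arm
- key: The whole valve key; origin under the grip's centre, 9 mm below key_grip; axes as key_grip
- test_stand: Fixed force test stand, grey base 140 x 120 mm with an aluminium column, 272 mm high; bystander. Stands on the side where the hook stand does not
- wrench: loose steel open-ended spanner, 160 mm, lying flat; bystander
- fitting: loose brass fitting, 26 mm wide, 30 mm tall; bystander
- tape: loose white roll of tape lying flat, 64 mm wide, 20 mm tall; bystander
- weight: loose steel calibration weight, 40 mm wide, 55 mm tall; bystander
- jar: loose clear jar, 48 mm wide, 75 mm tall; bystander
- meter: loose grey hand-held meter lying flat, 130 x 65 x 30 mm; bystander
- driver: loose screwdriver, 170 mm, lying flat; bystander
Mind the look-alikes: they are no part of the job. What is shaped like the key but turquoise is not meant.

How it is judged:
On the way, in this order (a step that is already met when the one before it is completed fails the run):
1. the key's eye presses the gate open (value of joint gate_angle above 0.35 rad and contact force between key and gate_c0 above 1 N), for 0.02 s.
2. the far wire of the eye is inside the hook, below the gate, and the gate is shut and unloaded (z of key_eye_far in the frame of hook_mouth between -0.056 and 0.006 m and x of key_eye_far in the frame of hook_mouth between -0.012 and 0.026 m and y of key_eye_far in the frame of hook_mouth between -0.015 and 0.015 m and value of joint gate_angle below 0.1 rad and contact force between key and gate_c0 below 1.5 N), for 0.1 s.
3. the held eye is tugged up against the shut gate with more than 4 N for 0.25 s, the key level within 4 degrees (contact force between key and gate_c0 above 4 N and angle between key_grip's own z axis and vertical below 0.07 rad and value of joint gate_angle below 0.1 rad and z of key_eye_far in the frame of hook_mouth below 0.008 m and contact force between the fingers and key above 1 N), for 0.25 s.
At the end, for the whole second after the job is handed in: The key hangs by its eye from the hook's bottom bar: eye centre within 16 mm of hook_seat level, and from 26 mm below to 10 mm above it, grip below it and the key within 0.4 rad of upright, gate shut (under 0.1 rad), key still (under 0.05 m/s and 0.6 rad/s) (horizontal distance between key_eye and hook_seat below 0.016 m and z of key_eye in the frame of hook_seat between -0.026 and 0.01 m and value of joint gate_angle below 0.1 rad and angle between key_grip's own x axis and vertical below 0.4 rad and linear speed of key below 0.05 m/s and angular speed of key below 0.6 rad/s); the robot touches nothing.
It fails at once if the held key loads the hook, its gate or the stand with more than 12 N (contact force between key and stand above 12 N and contact force between the fingers and key above 0.5 N).
It fails at once if the fingers touch the gate (contact force between the fingers and gate_c0 above 0.5 N).
It fails at once if a loose bystander is moved by more than 30 mm (distance of any of wrench, fitting, tape, weight, jar, meter, driver from where it was at the start of the episode above 0.03 m).
It also fails if it takes over 72 s, if anything falls off the work surface, if the arm or the gripper's body presses on something with over 40 N, if the wrist force passes 120 N, or if a joint passes its speed limit or range.

## Working session

There is one attempt and no reset: what is moved stays moved. The work goes in short steps, Python scripts to look and compute and a shell command to move; the robot and the scene stay as the last step left them, time stands still between calls to the robot, and variables do not carry over. Pictures are saved under pics/ and viewed, about 8 in all and at most 12, crops included, and the job is handed in when it is done.

```bash
ls; mkdir -p pics
cat > h.py <<'E'
import numpy as np, cv2
from station import get_obs, cams, workorder
def shot(n):
    im,d=cams.camera(n); return im.copy(),d.copy()
def K(c): return np.array([[c['fx'],0,c['cx']],[0,c['fy'],c['cy']],[0,0,1.]])
def ray(n,uv):
    c=cams.get_calibration(n); V=np.array(c['view'])
    p=cv2.undistortPoints(np.array(uv,float).reshape(-1,1,2),K(c),np.array(c['dist'])).reshape(-1,2)
    d=np.c_[p,np.ones(len(p))]@V[:3,:3]; o=-V[:3,:3].T@V[:3,3]
    return o,d   # d has unit depth along the optical axis
def onplane(n,uv,z):
    o,d=ray(n,uv); return o+d*((z-o[2])/d[:,2])[:,None]
def cloud(n,d):
    v,u=np.nonzero(d>0); o,r=ray(n,np.c_[u,v]); return u,v,o+r*d[v,u][:,None]
def proj(n,P):
    c=cams.get_calibration(n); V=np.array(c['view'])
    return cv2.projectPoints(np.array(P,float).reshape(-1,1,3),cv2.Rodrigues(V[:3,:3])[0],V[:3,3],K(c),np.array(c['dist']))[0].reshape(-1,2)
E
python3 - <<'E'
from h import *
o=get_obs(); print({k:np.round(v,3) for k,v in o.items()})
for n in('side','top'):
    im,d=shot(n); cv2.imwrite(f'pics/{n}0.png',im[...,::-1]); np.savez(f'{n}0.npz',im=im,d=d)
    c=cams.get_calibration(n);V=np.array(c['view']);print(n,c['fx'],c['dist'],-V[:3,:3].T@V[:3,3],V[2,:3])
E
```

```text
pics
{'time_s': np.float64(0.0), 'qpos': array([ 1.047,  0.3  ,  1.522,  0.   ,  1.321, -0.067]), 'joint_vel': array([-0.002,  0.001, -0.002,  0.   ,  0.001, -0.   ]), 'tau': array([-3.0000e-03, -5.3179e+01, -3.5275e+01,  7.1000e-02,  2.4000e-02,
       -0.0000e+00]), 'ee_pos': array([0.242, 0.493, 0.204]), 'eef_rot': array([-1.571e+00,  1.000e-03,  1.114e+00]), 'force': array([ 0.353, -0.486,  0.599]), 'moment': array([ 0.006, -0.016,  0.021]), 'grip_width': np.float64(0.094)}
side 414.6167507539027 [-0.1051627  0.         0.         0.         0.       ] [ 0.18386415 -0.62284282  0.93669466] [ 0.37110479  0.52016318 -0.76922786]
top 450.0631281819868 [-0.04526895  0.          0.          0.          0.        ] [ 0.37834819 -0.09370683  1.49381332] [ 0.15631077  0.0205215  -0.98749472]
```

View pics/top0.png

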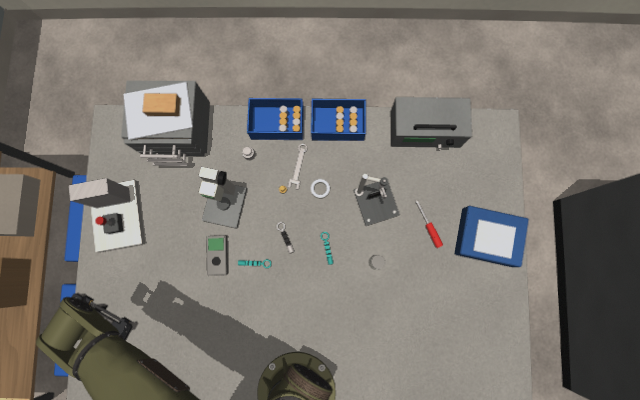

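View pics/side0.png

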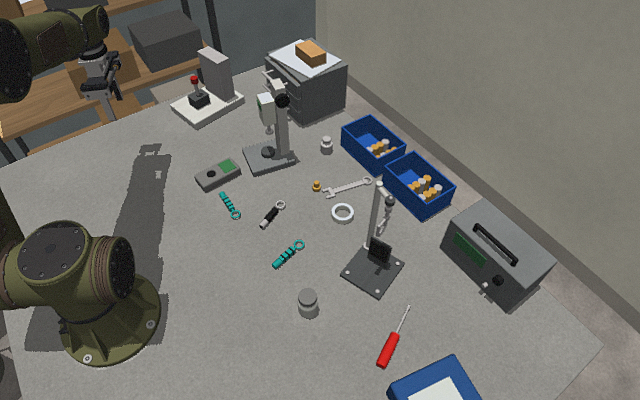

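Candidates in the top view: the black-grip key at (286,238), and turquoise look-alikes at (255,263) and (327,248). I choose the black one, eye at about (281,227). The hook stand is at (375,190) and the test stand is on the left. Next, a close check with measurements.

Run:
```python
from h import *
T=np.load('top0.npz');S=np.load('side0.npz')
def crop(a,x0,y0,w,h,s): return cv2.resize(a['im'][y0:y0+h,x0:x0+w,::-1],(w*s,h*s),interpolation=cv2.INTER_CUBIC)
A=crop(T,262,210,50,50,8);B=crop(T,345,160,60,75,8)[:600];C=crop(S,335,165,80,140,5)
cv2.imwrite('pics/c1.png',np.hstack([cv2.resize(x,(int(x.shape[1]*400/x.shape[0]),400)) for x in(A,B,C)])[:,:800] if 0 else np.hstack([cv2.resize(x,(int(x.shape[1]*350/x.shape[0]),350)) for x in(A,cv2.resize(B,(480,600)),C)]))
# key: mask = black
im=T['im'];hsv=cv2.cvtColor(im,cv2.COLOR_RGB2HSV)
for n,a,(x0,y0,x1,y1) in(('top',T,(270,215,305,262)),('side',S,(250,190,295,235))):
    h=cv2.cvtColor(a['im'],cv2.COLOR_RGB2HSV)
    m=(h[...,2]<60); k=np.zeros_like(m);k[y0:y1,x0:x1]=1
    v,u=np.nonzero(m&k); P=onplane(n,np.c_[u,v],.012); q=P.mean(0); w,E=np.linalg.eigh(np.cov(P[:,:2].T))
    print(n,len(u),u.mean(),v.mean(),q,np.degrees(np.arctan2(E[1,1],E[0,1])),4*np.sqrt(w))
# stand base plane
for n,a in(('top',T),('side',S)):
    u,v,P=cloud(n,a['d'])
    c=(abs(P[:,2]-.011)<.005)&(P[:,1]<-.1)&(P[:,1]>-.45)&(P[:,0]>.35)&(P[:,0]<.75)
    g=a['im'][v,u].max(1)<90
    if n=='top': q=onplane('top',[[375,195]],.1)[0];print(q)
    c&=g; r=cv2.minAreaRect((P[c][:,:2]*1000).astype(np.float32));print(n,c.sum(),r)
    hi=(P[:,2]>.12)&(P[:,2]<.35)&(abs(P[:,:2]-q[:2]).max(1)<.1)
    for z in np.arange(.12,.32,.01):
        s=hi&(abs(P[:,2]-z)<.005)
        if s.sum():print(round(z,2),s.sum(),np.round(np.median(P[s],0),3),np.round(P[s].min(0)[:2],3),np.round(P[s].max(0)[:2],3))
```

```text
top 58 285.41379310344826 237.77586206896552 [0.48628936 0.04598335 0.012     ] -155.9644782026755 [0.01602147 0.0529215 ]
side 115 270.8695652173913 214.83478260869566 [0.48095663 0.04175957 0.012     ] -151.46786861149062 [0.02573832 0.07303952]
[ 0.61857457 -0.23975777  0.1       ]
top 158 ((561.4556884765625, -186.6572265625), (84.87525939941406, 298.13970947265625), 52.33565902709961)
0.12 3 [ 0.636 -0.194  0.122] [ 0.636 -0.197] [ 0.642 -0.188]
0.13 4 [ 0.638 -0.192  0.13 ] [ 0.637 -0.2  ] [ 0.644 -0.187]
0.14 2 [ 0.637 -0.193  0.142] [ 0.636 -0.196] [ 0.638 -0.189]
0.15 3 [ 0.636 -0.195  0.155] [ 0.636 -0.198] [ 0.637 -0.192]
0.16 4 [ 0.638 -0.19   0.16 ] [ 0.637 -0.2  ] [ 0.641 -0.188]
0.17 21 [ 0.616 -0.25   0.171] [ 0.607 -0.259] [ 0.645 -0.188]
0.18 11 [ 0.624 -0.25   0.178] [ 0.596 -0.255] [ 0.638 -0.19 ]
0.19 6 [ 0.638 -0.197  0.19 ] [ 0.594 -0.259] [ 0.641 -0.189]
0.2 9 [ 0.636 -0.197  0.201] [ 0.596 -0.256] [ 0.643 -0.189]
0.21 33 [ 0.615 -0.252  0.21 ] [ 0.594 -0.26 ] [ 0.643 -0.188]
0.22 3 [ 0.638 -0.192  0.222] [ 0.636 -0.193] [ 0.638 -0.19 ]
0.23 7 [ 0.637 -0.198  
[... 768 characters left out ...]
 -0.19]
0.17 51 [ 0.624 -0.249  0.17 ] [ 0.595 -0.262] [ 0.648 -0.19 ]
0.18 40 [ 0.633 -0.225  0.18 ] [ 0.593 -0.262] [ 0.646 -0.189]
0.19 37 [ 0.63  -0.246  0.19 ] [ 0.592 -0.262] [ 0.648 -0.192]
0.2 38 [ 0.633 -0.226  0.201] [ 0.593 -0.262] [ 0.651 -0.189]
0.21 73 [ 0.625 -0.25   0.208] [ 0.593 -0.261] [ 0.648 -0.193]
0.22 29 [ 0.637 -0.201  0.219] [ 0.625 -0.252] [ 0.647 -0.189]
0.23 38 [ 0.636 -0.202  0.23 ] [ 0.621 -0.254] [ 0.645 -0.192]
0.24 44 [ 0.63  -0.247  0.239] [ 0.621 -0.254] [ 0.641 -0.19 ]
0.25 23 [ 0.636 -0.203  0.253] [ 0.62  -0.255] [ 0.642 -0.189]
0.26 127 [ 0.636 -0.218  0.26 ] [ 0.618 -0.258] [ 0.65  -0.187]
0.27 61 [ 0.628 -0.247  0.267] [ 0.618 -0.258] [ 0.641 -0.236]
```

View pics/c1.png

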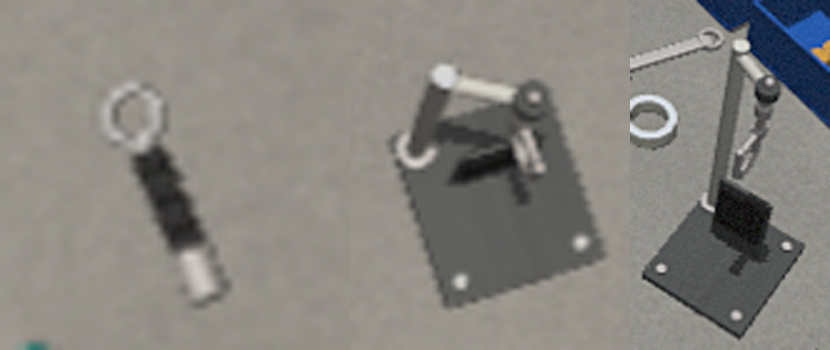

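The crop confirms the key: black grip, steel eye up-left at about (279,227), steel socket at (290,250). The hook's nose is on the robot side and the shank is away from it. Next, refine from the depth points.

Run:
```python
from h import *
for n in('top','side'):
    a=np.load(n+'0.npz'); u,v,P=cloud(n,a['d'])
    near=(abs(P[:,0]-.49)<.09)&(abs(P[:,1]-.05)<.06)
    fl=near&(P[:,2]<.004); print(n,'bench z',np.median(P[fl,2]))
    k=near&(P[:,2]>.006)&(P[:,2]<.03); Q=P[k]; x0=Q[:,:2].mean(0)
    w,E=np.linalg.eigh(np.cov(Q[:,:2].T)); e=E[:,1]*np.sign(E[0,1]); t=(Q[:,:2]-x0)@e
    s=(Q[:,:2]-x0)@[-e[1],e[0]]
    print(k.sum(),x0,'yaw',np.degrees(np.arctan2(e[1],e[0])),'t',t.min(),t.max(),'s',s.min(),s.max(),np.percentile(Q[:,2],95))
    dk=a['im'][v,u].max(1)<60; g=k&dk; print('grip',g.sum(),P[g].mean(0), (P[g][:,:2]).min(0),P[g][:,:2].max(0))
    # hook
    H=P[(P[:,0]>.585)&(P[:,0]<.66)&(P[:,1]>-.275)&(P[:,1]<-.235)&(P[:,2]>.125)&(P[:,2]<.25)]
    c=H[:,:2].mean(0);w,E=np.linalg.eigh(np.cov(H[:,:2].T)); e=E[:,1]*np.sign(E[0,1])
    print('hook',len(H),c,'yaw',np.arctan2(e[1],e[0]),np.sqrt(w)); t=(H[:,:2]-c)@e
    sh=P[(P[:,0]>.6)&(P[:,0]<.66)&(P[:,1]>-.275)&(P[:,1]<-.235)&(P[:,2]>.225)&(P[:,2]<.25)]; print('shank t',np.median((sh[:,:2]-c)@e), np.median(sh,0))
    for b in np.arange(-.03,.04,.004):
        z=H[(t>=b)&(t<b+.004),2]
        if len(z):print(round(b,3),len(z),np.round(np.sort(z)[::max(1,len(z)//10)],3))
# base rect
for n,s in(('top',(370,207)),('side',(355,278))):
    im=np.load(n+'0.npz')['im']; m=((im.max(2)<95)&(im.max(2)>10)).astype(np.uint8)
    _,L=cv2.connectedComponents(m,connectivity=4); v,u=np.nonzero(L==L[s[1],s[0]]); 
    P=onplane(n,np.c_[u,v],.01)[:,:2]; c=np.median(P,0);P=P[np.linalg.norm(P-c,axis=1)<.11];print(n,len(P),cv2.minAreaRect((P*1000).astype(np.float32)))
```

```text
top bench z 7.841645895423355e-05
255 [0.4870424  0.04811601] yaw 5.850292057871495 t -0.08680357471776319 0.09520709621225408 s -0.06251501735496023 0.067021214004742 0.02213926103486707
grip 57 [0.48563769 0.04531803 0.01876391] [0.46525629 0.0326085 ] [0.5081451  0.05763553]
hook 65 [ 0.61378966 -0.25161821] yaw 0.3923851382408806 [0.00271653 0.01161287]
shank t 0.012825902474301558 [ 0.62388229 -0.24236497  0.23472044]
-0.022 4 [0.191 0.193 0.209 0.212]
-0.018 7 [0.18  0.183 0.197 0.206 0.211 0.213 0.214]
-0.014 4 [0.175 0.178 0.207 0.21 ]
-0.01 6 [0.169 0.172 0.172 0.207 0.211 0.212]
-0.006 7 [0.168 0.168 0.171 0.172 0.207 0.207 0.211]
-0.002 6 [0.17  0.17  0.172 0.208 0.208 0.21 ]
0.002 8 [0.171 0.172 0.174 0.177 0.201 0.21  0.213 0.213]
0.006 6 [0.168 0.169 0.172 0.207 0.208 0.233]
0.01 12 [0.173 0.176 0.177 0.177 0.203 0.207 0.208 0.21  0.21  0.212 0.238 0.238]
0.014 3 [0.211 0.212 0.233]
0.018 1 [0.235]
0.022 1 [0.205]
side bench z -0.001312491051354947
217 [0.47820592 0.04653157] yaw 8.915998642566143 t -0.06736859748261843 0.06247400541271922 s -0.02246589495292145 0.07290
[... 606 characters left out ...]
.168 0.168 0.168 0.17  0.204 0.207 0.209 0.209]
-0.002 7 [0.165 0.166 0.17  0.17  0.206 0.206 0.207]
0.002 15 [0.165 0.166 0.168 0.169 0.17  0.205 0.206 0.206 0.207 0.209 0.209 0.231
 0.234 0.237 0.242]
0.006 48 [0.166 0.17  0.175 0.182 0.206 0.208 0.227 0.232 0.233 0.237 0.238 0.241]
0.01 49 [0.17  0.178 0.185 0.192 0.196 0.206 0.209 0.211 0.216 0.223 0.235 0.239
 0.243]
0.014 9 [0.183 0.207 0.208 0.21  0.216 0.238 0.238 0.241 0.241]
0.018 4 [0.207 0.232 0.239 0.24 ]
top 3193 ((682.8348388671875, -118.36556243896484), (216.00909423828125, 215.51339721679688), 0.8862449526786804)
side 2188 ((622.6488647460938, -244.24490356445312), (170.38641357421875, 132.58377075195312), 19.59183692932129)
```

Run:
```python
from h import *
T=np.array([[365.8,225.6],[399.6,215.1],[387.6,179.7],[354,190]])-.5
S=np.array([[645,270],[740,337],[803,243],[704,200]],float); S=np.c_[335+(S[:,0]-630)/2.5,165+S[:,1]/2.5]-.5
for n,c in(('top',T),('side',S)):
    P=onplane(n,c,.01)[:,:2]; print(n,P.round(4).tolist(),P.mean(0),[np.round((np.linalg.norm(d),np.degrees(np.arctan2(d[1],d[0]))),3) for d in np.roll(P,-1,0)-P])
e=onplane('top',[[280.5,226.2],],.009)[0];s=onplane('top',[[290.8,250.9]],.009)[0];g=onplane('top',[[285.9,237.8]],.018)[0]
print(e,s,g,np.degrees(np.arctan2(*(e-s)[[1,0]])),np.linalg.norm(e-s))
# side: eye crop pixel by bright-mask
im=np.load('side0.npz')['im'];cv2.imwrite('pics/c2.png',cv2.resize(im[190:240,245:300,::-1],None,fx=8,fy=8,interpolation=cv2.INTER_CUBIC))
```

```text
top [[0.5327, -0.217], [0.5693, -0.329], [0.6885, -0.2899], [0.6517, -0.1773]] [ 0.61055678 -0.25330481] [array([  0.118, -71.857]), array([ 0.125, 18.155]), array([  0.118, 108.121]), array([ 1.25000e-01, -1.61552e+02])]
side [[0.5336, -0.2177], [0.5657, -0.3312], [0.6884, -0.286], [0.6365, -0.1847]] [ 0.60605975 -0.25492733] [array([  0.118, -74.234]), array([ 0.131, 20.217]), array([1.14000e-01, 1.17128e+02]), array([ 1.08000e-01, -1.62207e+02])]
[0.52459439 0.06371262 0.009     ] [0.44365006 0.02726173 0.009     ] [0.48578535 0.04380901 0.018     ] 24.24301709029101 0.08877304270805608
```

View pics/c2.png

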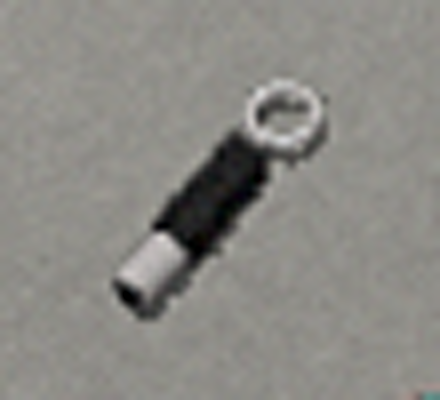

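```bash
cat >> h.py <<'E'
def go(x,y,z,yaw_key=None):
    """shift in tool axes to world target; yaw_key = wanted key heading in deg (tool x heading = key yaw - 90)"""
    o=get_obs();from scipy.spatial.transform import Rotation as R
    M=R.from_euler('xyz',o['eef_rot']).as_matrix(); d=M.T@(np.array([x,y,z])-o['ee_pos'])
    psi=np.degrees(np.arctan2(M[1,0],M[0,0])); 
    s=0 if yaw_key is None else -((yaw_key-90-psi+180)%360-180)
    print('t',o['time_s'],'ee',o['ee_pos'].round(4),'psi',round(psi,2),'keyyaw',round(psi+90,2),'F',o['force'].round(2),'w',round(float(o['grip_width']),4),'\nshift',d.round(4),'spin',round(s,2))
E
python3 -m handwheel '[{"fingers":1,"x":-0.015,"y":0,"z":-0.015,"spin":4},{"fingers":1,"x":-0.04,"y":0,"z":-0.04,"spin":12},{"fingers":1,"x":-0.07,"y":0,"z":-0.07,"spin":20},{"fingers":1,"x":-0.10,"y":0,"z":-0.10,"spin":28},{"fingers":1,"x":-0.13,"y":0,"z":-0.13,"spin":36},{"fingers":1,"x":-0.16,"y":0,"z":-0.16,"spin":44},{"fingers":1,"x":-0.19,"y":0,"z":-0.19,"spin":52},{"fingers":1,"x":-0.22,"y":0,"z":-0.22,"spin":60},{"fingers":1,"x":-0.245,"y":0,"z":-0.245,"spin":68},{"fingers":1,"x":-0.255,"y":0,"z":-0.257,"spin":75}]' 50
python3 -c "
from h import *
go(.4848,.0445,.12,24.2)"
```

```text
time_s: 1.1
ee_pos: [0.3611, 0.1491, 0.2041]
eef_rot: [-1.571, -0.0, -0.203]
force: [0.2, 0.6, 0.6]
grip_width: 0.0936
t 1.1 ee [0.3611 0.1491 0.2041] psi -11.62 keyyaw 78.38 F [0.18 0.65 0.58] w 0.0936 
shift [ 0.1422  0.0841 -0.0776] spin 54.18
```

```bash
python3 -m handwheel '[{"fingers":0.1,"x":0.02,"y":0.01,"z":-0.01,"spin":6},{"fingers":0.1,"x":0.04,"y":0.02,"z":-0.02,"spin":14},{"fingers":0.1,"x":0.06,"y":0.035,"z":-0.032,"spin":22},{"fingers":0.1,"x":0.08,"y":0.05,"z":-0.044,"spin":30},{"fingers":0.1,"x":0.10,"y":0.065,"z":-0.056,"spin":38},{"fingers":0.1,"x":0.12,"y":0.075,"z":-0.066,"spin":46},{"fingers":0.1,"x":0.135,"y":0.084,"z":-0.074,"spin":52},{"fingers":0.1,"x":0.142,"y":0.084,"z":-0.0776,"spin":54.2},{"fingers":0.1,"x":0.142,"y":0.084,"z":-0.0776,"spin":54.2},{"fingers":0.1,"x":0.142,"y":0.084,"z":-0.0776,"spin":54.2}]' 50
python3 - <<'E'
from h import *
go(.4848,.0445,.0215,24.2)
out=[]
for n in('top','side'):
    im,d=shot(n); p=proj(n,[[.4848,.0445,.015]])[0].astype(int); print(p)
    c=im[max(0,p[1]-40):p[1]+40,p[0]-40:p[0]+40,::-1]; out.append(cv2.resize(c,(400,400),interpolation=cv2.INTER_CUBIC))
cv2.imwrite('pics/c3.png',np.hstack(out))
E
```

```text
time_s: 2.1
ee_pos: [0.4848, 0.0481, 0.1206]
eef_rot: [-1.57, -0.0, -1.138]
force: [-0.3, 0.2, 0.8]
grip_width: 0.0518
t 2.1 ee [0.4848 0.0481 0.1206] psi -65.23 keyyaw 24.77 F [-0.34  0.16  0.8 ] w 0.0518 
shift [ 0.0033  0.0991 -0.0015] spin 0.57
[285 238]
[271 212]
```

View pics/c3.png

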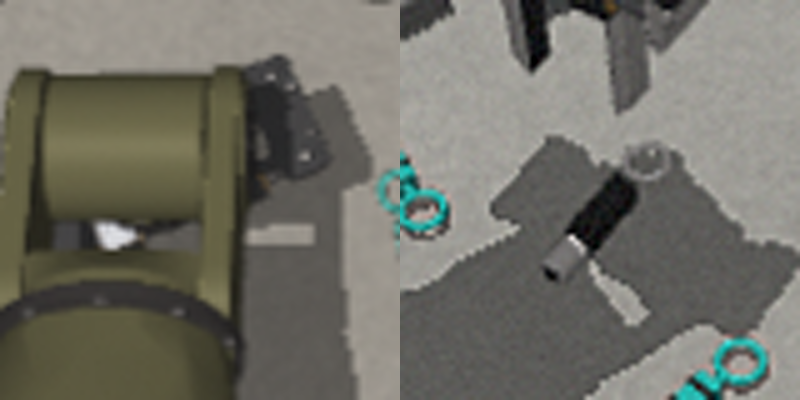

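Side view: the open fingers straddle the black key, and both turquoise ones are clear. Going down to grip.

```bash
python3 -m handwheel '[{"fingers":0.1,"x":0,"y":0.02,"z":0,"spin":0},{"fingers":0.1,"x":0,"y":0.045,"z":0,"spin":0},{"fingers":0.1,"x":0,"y":0.07,"z":0,"spin":0},{"fingers":0.1,"x":0,"y":0.085,"z":0,"spin":0},{"fingers":0.1,"x":0,"y":0.09,"z":0,"spin":0},{"fingers":0.1,"x":0,"y":0.09,"z":0,"spin":0},{"fingers":0.1,"x":0,"y":0.09,"z":0,"spin":0},{"fingers":0.1,"x":0,"y":0.09,"z":0,"spin":0},{"fingers":0.1,"x":0,"y":0.09,"z":0,"spin":0},{"fingers":0.1,"x":0,"y":0.09,"z":0,"spin":0}]' 55
python3 -c "
from h import *
go(.4848,.0445,.0215,24.2)"
```

```text
time_s: 3.2
ee_pos: [0.4852, 0.0478, 0.0305]
eef_rot: [-1.57, -0.0, -1.141]
force: [0.4, -0.5, -0.1]
grip_width: 0.0514
t 3.2 ee [0.4852 0.0478 0.0305] psi -65.37 keyyaw 24.63 F [ 0.37 -0.54 -0.06] w 0.0514 
shift [ 0.0028  0.009  -0.0017] spin 0.43
```

```bash
python3 -m handwheel '[{"fingers":0.1,"x":0.003,"y":0.003,"z":-0.0015,"spin":0},{"fingers":0.1,"x":0.003,"y":0.006,"z":-0.0015,"spin":0},{"fingers":0.1,"x":0.003,"y":0.009,"z":-0.0015,"spin":0},{"fingers":0.1,"x":0.003,"y":0.009,"z":-0.0015,"spin":0},{"fingers":-1,"x":0.003,"y":0.009,"z":-0.0015,"spin":0},{"fingers":-1,"x":0.003,"y":0.009,"z":-0.0015,"spin":0},{"fingers":-1,"x":0.003,"y":0.009,"z":-0.0015,"spin":0},{"fingers":-1,"x":0.003,"y":0.009,"z":-0.0015,"spin":0},{"fingers":-1,"x":0.003,"y":0.009,"z":-0.0015,"spin":0},{"fingers":-1,"x":0.003,"y":0.009,"z":-0.0015,"spin":0}]' 55
python3 -c "
from h import *
go(.4848,.0445,.0215,24.2)"
```

```text
time_s: 4.2
ee_pos: [0.4849, 0.0444, 0.0212]
eef_rot: [-1.571, -0.0, -1.141]
force: [0.1, -0.0, -0.7]
grip_width: 0.0069
t 4.2 ee [0.4849 0.0444 0.0212] psi -65.37 keyyaw 24.63 F [ 0.15 -0.03 -0.67] w 0.0069 
shift [-0.0002 -0.0003 -0.0001] spin 0.43
```

Run:
```python
from h import *
go(.4848,.0445,.0215,24.2)
im,d=shot('side'); cv2.imwrite('pics/c4.png',cv2.resize(im[170:260,220:320,::-1],None,fx=6,fy=6,interpolation=cv2.INTER_CUBIC))
go(.4848,.0445,.0215,24.2)
```

```text
t 4.2 ee [0.4849 0.0444 0.0212] psi -65.37 keyyaw 24.63 F [ 0.15 -0.03 -0.67] w 0.0069 
shift [-0.0002 -0.0003 -0.0001] spin 0.43
t 4.25 ee [0.4849 0.0444 0.0212] psi -65.37 keyyaw 24.63 F [-0.34 -0.37  0.95] w 0.0036 
shift [-0.0002 -0.0003 -0.0001] spin 0.43
```

View pics/c4.png

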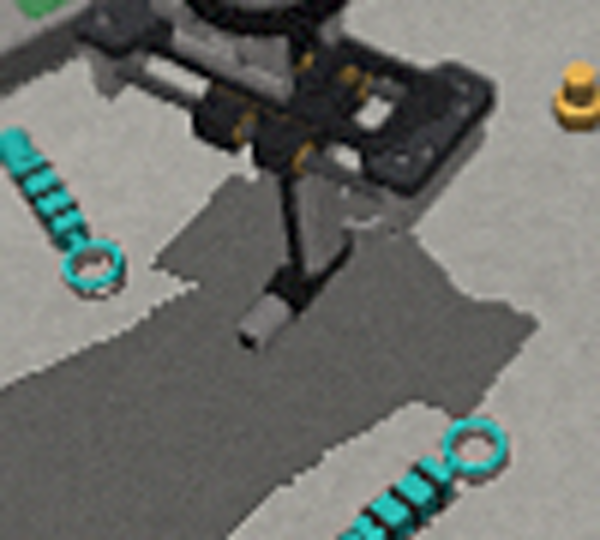

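Run:
```python
from h import *
im,d=shot('side'); print(get_obs()['grip_width'],get_obs()['force'])
u,v,P=cloud('side',d)
k=(abs(P[:,0]-.485)<.07)&(abs(P[:,1]-.045)<.07)&(P[:,2]<.06)&(P[:,2]>.006)
c,s=np.cos(.423),np.sin(.423);Q=P[k]-[.4849,.0444,0];t=Q[:,0]*c+Q[:,1]*s;w=-Q[:,0]*s+Q[:,1]*c
for b in np.arange(-.06,.07,.008):
    m=(t>=b)&(t<b+.008)
    if m.sum():print(round(b,3),m.sum(),'w',np.percentile(w[m],[5,50,95]).round(3),'z',np.percentile(Q[m,2],[5,50,95]).round(3))
t_im,d=shot('top'); cv2.imwrite('pics/c5.png',np.hstack([cv2.resize(im[190:240,245:300,::-1],(500,455),interpolation=cv2.INTER_CUBIC),cv2.resize(t_im[215:265,265:300,::-1],(300,455),interpolation=cv2.INTER_CUBIC)]))
print(get_obs()['grip_width'],get_obs()['force'])
```

```text
0.0013769793001008 [ 0.4838638  -0.48334733 -0.80436538]
-0.06 1 w [-0.002 -0.002 -0.002] z [0.015 0.015 0.015]
-0.052 22 w [-0.007 -0.001  0.008] z [0.007 0.013 0.017]
-0.044 13 w [-0.006 -0.001  0.006] z [0.011 0.016 0.018]
-0.036 17 w [-0.006 -0.002  0.008] z [0.007 0.014 0.017]
-0.028 19 w [-0.007 -0.001  0.007] z [0.012 0.016 0.019]
-0.02 21 w [-0.013 -0.004  0.011] z [0.01  0.017 0.056]
-0.012 73 w [-0.014 -0.002  0.011] z [0.014 0.036 0.056]
-0.004 18 w [-0.015 -0.013 -0.007] z [0.012 0.043 0.06 ]
0.004 10 w [-0.014 -0.013 -0.007] z [0.012 0.043 0.057]
0.012 4 w [-0.007 -0.007 -0.006] z [0.011 0.014 0.017]
0.02 5 w [-0.006 -0.003 -0.   ] z [0.009 0.012 0.015]
0.028 5 w [-0.005  0.     0.006] z [0.009 0.01  0.014]
0.036 7 w [-0.011 -0.009  0.014] z [0.007 0.009 0.011]
0.044 3 w [-0.006  0.011  0.012] z [0.008 0.008 0.01 ]
0.000556862032917937 [ 1.1726242  -0.20435408 -0.2721791 ]
```

View pics/c5.png

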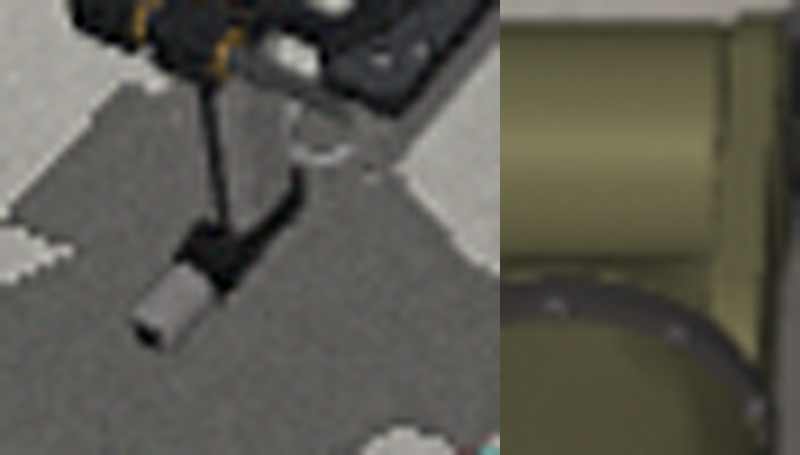

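Run:
```python
from h import *
im,d=shot('side'); o=get_obs(); print(o['grip_width'],o['force'],o['ee_pos'],o['eef_rot'])
u,v,P=cloud('side',d)
c,s=np.cos(.423),np.sin(.423);Q=P-[.4849,.0444,0];t=Q[:,0]*c+Q[:,1]*s;w=-Q[:,0]*s+Q[:,1]*c;z=Q[:,2]
k=(abs(t)<.03)&(w>-.03)&(w<-.0105)&(z<.12)
for b in np.arange(0,.12,.006):
    m=k&(z>=b-.003)&(z<b+.003); print(round(b,3),m.sum(),*(a[m].round(3) if m.sum()<6 else np.percentile(a[m],[5,50,95]).round(3) for a in(t,w)))
```

```text
0.0004678975059778738 [-0.19986228 -0.88275324  0.56560271] [0.48492402 0.04441153 0.02114612] [-1.57080109e+00 -1.15638517e-05 -1.14093893e+00]
0.0 95 [-0.026  0.002  0.027] [-0.029 -0.02  -0.011]
0.006 2 [ 0.028 -0.006] [-0.016 -0.022]
0.012 0 [] []
0.018 0 [] []
0.024 0 [] []
0.03 4 [ 0.008  0.    -0.004 -0.013] [-0.012 -0.014 -0.013 -0.012]
0.036 5 [ 0.007  0.003 -0.005 -0.008 -0.009] [-0.012 -0.012 -0.014 -0.013 -0.013]
0.042 7 [-0.01   0.     0.006] [-0.014 -0.013 -0.011]
0.048 7 [-0.009 -0.003  0.003] [-0.014 -0.013 -0.012]
0.054 6 [-0.012 -0.007  0.003] [-0.013 -0.012 -0.011]
0.06 8 [-0.012  0.     0.007] [-0.013 -0.013 -0.011]
0.066 6 [-0.011 -0.006  0.003] [-0.014 -0.012 -0.011]
0.072 7 [-0.012 -0.004  0.006] [-0.015 -0.013 -0.012]
0.078 6 [-0.009 -0.004  0.003] [-0.014 -0.013 -0.012]
0.084 4 [-0.002 -0.01  -0.007 -0.011] [-0.013 -0.013 -0.014 -0.013]
0.09 4 [-0.005 -0.002 -0.01  -0.008] [-0.013 -0.014 -0.013 -0.015]
0.096 2 [-0.011 -0.01 ] [-0.011 -0.014]
0.102 1 [-0.01] [-0.014]
0.108 0 [] []
0.114 2 [-0.001 -0.009] [-0.022 -0.025]
```

The depth points show the fingertips end at z ≈ 0.027, though the reported TCP is 0.021. That makes the tool about 25 mm shorter than stated, so the jaws closed above the key. I'll open and go lower, watching the force.

```bash
python3 -m handwheel '[{"fingers":0.1,"x":0,"y":0,"z":0,"spin":0},{"fingers":0.1,"x":0,"y":0,"z":0,"spin":0},{"fingers":0.1,"x":0,"y":0,"z":0,"spin":0},{"fingers":0.1,"x":0,"y":0,"z":0,"spin":0},{"fingers":0.1,"x":0,"y":0,"z":0,"spin":0},{"fingers":0.1,"x":0,"y":0.005,"z":0,"spin":0},{"fingers":0.1,"x":0,"y":0.01,"z":0,"spin":0},{"fingers":0.1,"x":0,"y":0.014,"z":0,"spin":0},{"fingers":0.1,"x":0,"y":0.016,"z":0,"spin":0},{"fingers":0.1,"x":0,"y":0.016,"z":0,"spin":0}]' 55
python3 - <<'E'
from h import *
im,d=shot('side'); o=get_obs(); print(o['grip_width'],o['force'],o['ee_pos'])
u,v,P=cloud('side',d)
c,s=np.cos(.423),np.sin(.423);Q=P-[.4849,.0444,0];t=Q[:,0]*c+Q[:,1]*s;w=-Q[:,0]*s+Q[:,1]*c;z=Q[:,2]
for lo,hi in((-.06,-.014),(.014,.06)):
    k=(abs(t)<.03)&(w>lo)&(w<hi)&(z<.12)&(z>.006); m=k; print(m.sum(),np.sort(z[m])[:6].round(4),np.percentile(t[m],[5,50,95]),np.percentile(w[m],[5,50,95]))
E
```

```text
time_s: 5.4
ee_pos: [0.4847, 0.0444, 0.0047]
eef_rot: [-1.571, 0.0, -1.141]
force: [0.1, 0.4, 0.3]
grip_width: 0.0519
0.051748717896987734 [-0.98835632 -0.47096372 -0.7752838 ] [0.48486858 0.04438743 0.00500912]
122 [0.0082 0.0111 0.0148 0.0157 0.0159 0.016 ] [-0.02754398 -0.01007571  0.00612267] [-0.05143315 -0.03781988 -0.02026656]
152 [0.0065 0.0072 0.0075 0.0091 0.0104 0.0114] [-0.02329308 -0.00983668  0.0048399 ] [0.02379002 0.02686744 0.03589239]
```

```bash
python3 -m handwheel '[{"fingers":0.1,"x":0,"y":0.003,"z":0,"spin":0},{"fingers":0.1,"x":0,"y":0.005,"z":0,"spin":0},{"fingers":0.1,"x":0,"y":0.007,"z":0,"spin":0},{"fingers":-1,"x":0,"y":0.007,"z":0,"spin":0},{"fingers":-1,"x":0,"y":0.007,"z":0,"spin":0},{"fingers":-1,"x":0,"y":0.007,"z":0,"spin":0},{"fingers":-1,"x":0,"y":0.007,"z":0,"spin":0},{"fingers":-1,"x":0,"y":0.007,"z":0,"spin":0},{"fingers":-1,"x":0,"y":0.007,"z":0,"spin":0},{"fingers":-1,"x":0,"y":0.007,"z":0,"spin":0}]' 55
python3 -c "
from h import *
go(.4848,.0445,.18,18.3)"
```

```text
time_s: 6.45
ee_pos: [0.4858, 0.0445, -0.0011]
eef_rot: [-1.569, -0.001, -1.141]
force: [0.1, 1.0, 8.6]
grip_width: 0.0156
t 6.45 ee [ 0.4858  0.0445 -0.0011] psi -65.37 keyyaw 24.63 F [0.1  1.04 8.65] w 0.0156 
shift [-0.0003 -0.1811 -0.0005] spin 6.33
```

```bash
python3 -m handwheel '[{"fingers":-1,"x":0,"y":-0.002,"z":0,"spin":0},{"fingers":-1,"x":0,"y":-0.006,"z":0,"spin":0},{"fingers":-1,"x":0,"y":-0.02,"z":0,"spin":0},{"fingers":-1,"x":0,"y":-0.04,"z":0,"spin":0},{"fingers":-1,"x":0,"y":-0.07,"z":0,"spin":0},{"fingers":-1,"x":0,"y":-0.1,"z":0,"spin":0},{"fingers":-1,"x":0,"y":-0.13,"z":0,"spin":0},{"fingers":-1,"x":0,"y":-0.16,"z":0,"spin":0},{"fingers":-1,"x":0,"y":-0.18,"z":0,"spin":0},{"fingers":-1,"x":0,"y":-0.18,"z":0,"spin":0}]' 55
python3 -c "
from h import *
go(.486,-.294,.24,18.3)"
```

```text
time_s: 7.45
ee_pos: [0.4859, 0.0444, 0.1806]
eef_rot: [-1.567, -0.002, -1.141]
force: [0.1, -0.5, -1.0]
grip_width: 0.0149
t 7.45 ee [0.4859 0.0444 0.1806] psi -65.37 keyyaw 24.63 F [ 0.08 -0.47 -0.99] w 0.0149 
shift [ 0.3078 -0.0594 -0.1406] spin 6.33
```

```bash
python3 -m handwheel '[{"fingers":-1,"x":0.015,"y":-0.005,"z":-0.007,"spin":1},{"fingers":-1,"x":0.045,"y":-0.015,"z":-0.02,"spin":2},{"fingers":-1,"x":0.085,"y":-0.03,"z":-0.04,"spin":3},{"fingers":-1,"x":0.125,"y":-0.045,"z":-0.058,"spin":4},{"fingers":-1,"x":0.165,"y":-0.059,"z":-0.076,"spin":5},{"fingers":-1,"x":0.205,"y":-0.059,"z":-0.094,"spin":6},{"fingers":-1,"x":0.245,"y":-0.059,"z":-0.112,"spin":6.3},{"fingers":-1,"x":0.28,"y":-0.059,"z":-0.128,"spin":6.3},{"fingers":-1,"x":0.30,"y":-0.059,"z":-0.138,"spin":6.3},{"fingers":-1,"x":0.308,"y":-0.059,"z":-0.141,"spin":6.3}]' 55
python3 - <<'E'
from h import *
go(.5524,-.2722,.24,18.3)
im,d=shot('side');np.savez('s1.npz',im=im,d=d)
ti,td=shot('top');np.savez('t1.npz',im=ti,d=td)
cv2.imwrite('pics/c6.png',np.hstack([cv2.resize(im[165:265,310:430,::-1],(480,400),interpolation=cv2.INTER_CUBIC),cv2.resize(ti[140:240,330:410,::-1],(320,400),interpolation=cv2.INTER_CUBIC)]))
E
```

```text
time_s: 8.45
ee_pos: [0.4844, -0.296, 0.2353]
eef_rot: [-1.572, 0.002, -1.253]
force: [0.5, -0.0, -0.2]
grip_width: 0.0152
t 8.45 ee [ 0.4844 -0.296   0.2353] psi -71.79 keyyaw 18.21 F [ 0.49 -0.03 -0.17] w 0.0152 
shift [-0.0014 -0.0048  0.0721] spin -0.09
```

View pics/c6.png

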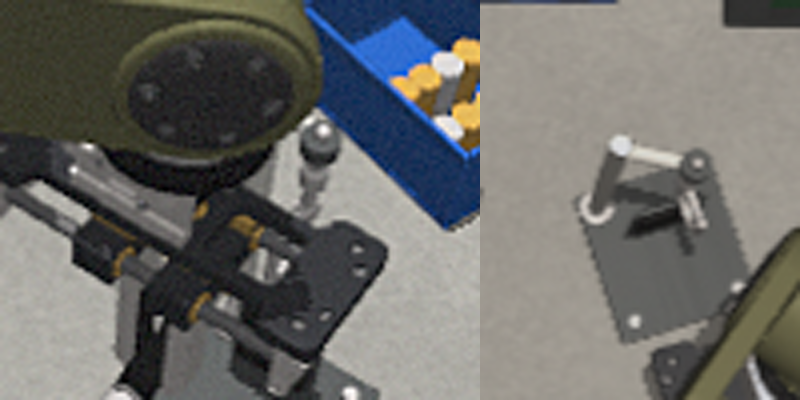

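```bash
python3 -m handwheel '[{"fingers":-1,"x":0,"y":0,"z":0.005,"spin":0},{"fingers":-1,"x":0,"y":0,"z":0.015,"spin":0},{"fingers":-1,"x":0,"y":0,"z":0.025,"spin":0},{"fingers":-1,"x":0,"y":0,"z":0.035,"spin":0},{"fingers":-1,"x":0,"y":0,"z":0.045,"spin":0},{"fingers":-1,"x":0,"y":0,"z":0.055,"spin":0},{"fingers":-1,"x":0,"y":0,"z":0.062,"spin":0},{"fingers":-1,"x":0,"y":0,"z":0.068,"spin":0},{"fingers":-1,"x":0,"y":0,"z":0.07,"spin":0},{"fingers":-1,"x":0,"y":0,"z":0.07,"spin":0}]' 55
python3 - <<'E'
from h import *
go(.5524,-.2722,.235,18.3)
im,d=shot('side');np.savez('s1.npz',im=im,d=d)
ti,td=shot('top');np.savez('t1.npz',im=ti,d=td)
go(.5524,-.2722,.235,18.3)
cv2.imwrite('pics/c7.png',np.hstack([cv2.resize(im[165:245,340:420,::-1],(400,400),interpolation=cv2.INTER_CUBIC),cv2.resize(ti[155:205,350:400,::-1],(400,400),interpolation=cv2.INTER_CUBIC)]))
E
```

```text
time_s: 9.55
ee_pos: [0.5516, -0.2723, 0.2371]
eef_rot: [-1.571, 0.0, -1.251]
force: [-0.2, 0.5, -1.4]
grip_width: 0.0155
t 9.55 ee [ 0.5516 -0.2723  0.2371] psi -71.67 keyyaw 18.33 F [-0.22  0.52 -1.44] w 0.0155 
shift [0.0001 0.0021 0.0008] spin 0.03
t 9.65 ee [ 0.5514 -0.2725  0.2372] psi -71.68 keyyaw 18.32 F [-0.1   0.92 -0.74] w 0.0157 
shift [0.0001 0.0022 0.0011] spin 0.02
```

View pics/c7.png

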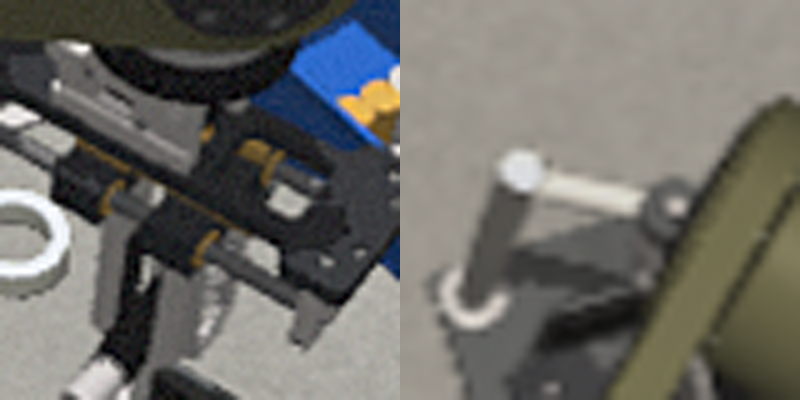

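Run:
```python
from h import *
a=np.load('s1.npz');u,v,P=cloud('side',a['d'])
th=np.radians(18.32);c,s=np.cos(th),np.sin(th);Q=P-[.5515,-.2724,.2371];t=Q[:,0]*c+Q[:,1]*s;w=-Q[:,0]*s+Q[:,1]*c;z=Q[:,2]
k=(abs(w)<.02)&(z>-.06)&(z<.055)&(t>-.07)&(t<.09)
for b in np.arange(-.064,.09,.008):
    m=k&(t>=b)&(t<b+.008)
    if m.sum():print(round(b,3),m.sum(),'w',np.percentile(w[m],[0,50,100]).round(3),'z',np.percentile(z[m],[0,10,50,90,100]).round(3),'rgb',np.median(a['im'][v[m],u[m]],0), 'uv',np.median(u[m]),np.median(v[m]))
print(proj('side',[[.5515+.045*c,-.2724+.045*s,.2471],[.5515-.037*c,-.2724-.037*s,.2471],[.606,-.2545,.2055]]))
```

```text
-0.056 35 w [-0.009 -0.001  0.008] z [0.    0.005 0.01  0.015 0.017] rgb [104. 101. 101.] uv 355.0 246.0
-0.048 35 w [-0.01  -0.003  0.007] z [0.008 0.012 0.016 0.018 0.021] rgb [204. 198. 197.] uv 358.0 242.0
-0.04 27 w [-0.01  -0.003  0.007] z [0.009 0.012 0.015 0.017 0.019] rgb [200. 195. 194.] uv 360.0 240.0
-0.032 33 w [-0.009 -0.003  0.007] z [0.003 0.011 0.016 0.018 0.019] rgb [90. 88. 90.] uv 363.0 237.0
-0.024 37 w [-0.01  -0.004  0.007] z [-0.003  0.009  0.017  0.019  0.021] rgb [26. 26. 27.] uv 365.0 234.0
-0.016 185 w [-0.02  -0.003  0.019] z [0.001 0.01  0.027 0.049 0.055] rgb [99. 97. 95.] uv 367.0 228.0
-0.008 40 w [-0.007  0.007  0.009] z [0.016 0.016 0.02  0.048 0.053] rgb [23.  24.5 26. ] uv 366.0 225.5
0.0 29 w [-0.002  0.006  0.008] z [0.015 0.015 0.019 0.042 0.05 ] rgb [31. 30. 31.] uv 368.0 224.0
0.008 10 w [0.001 0.005 0.007] z [0.015 0.015 0.017 0.018 0.019] rgb [25.  25.5 27. ] uv 370.0 222.5
0.016 2 w [0.006 0.006 0.007] z [0.015 0.015 0.016 0.017 0.017] rgb [60.5 59.  57.5] uv 371.5 219.5
0.032 7 w [-0.014 -0.012 -0.011] z [0.007 0.007 0.01  0.012 0.013] rgb [132. 131. 129.] uv 383.0 221.0
0.04 6 w [-0.015 -0.008 -0.002] z [-0.06  -0.058 -0.022  0.01   0.011] rgb [99.5 97.5 97. ] uv 381.5 226.5
0.048 6 w [-0.008 -0.004 -0.002] z [-0.06  -0.055 -0.038 -0.012  0.011] rgb [119.5 117.  117. ] uv 380.0 228.5
0.056 6 w [-0.003 -0.002 -0.001] z [-0.035 -0.033 -0.032 -0.03  -0.029] rgb [129.5 127.  124.5] uv 382.0 223.0
0.064 1 w [0.002 0.002 0.002] z [-0.031 -0.031 -0.031 -0.031 -0.031] rgb [136. 134. 131.] uv 383.0 219.0
0.072 25 w [-0.012 -0.003  0.002] z [-0.058 -0.055 -0.018  0.024  0.032] rgb [91. 90. 90.] uv 387.0 214.0
0.08 15 w [-0.011 -0.004  0.002] z [-0.06  -0.055 -0.029  0.008  0.024] rgb [120. 118. 114.] uv 389.0 216.0
[[380.01011399 215.38870341]
 [358.4487639  241.14486498]
 [380.79415369 223.43398511]]
```

Run:
```python
from h import *
a=np.load('s1.npz');u,v,P=cloud('side',a['d'])
th=np.radians(18.32);c,s=np.cos(th),np.sin(th);Q=P-[.5515,-.2724,.2371];t=Q[:,0]*c+Q[:,1]*s;w=-Q[:,0]*s+Q[:,1]*c;z=Q[:,2]
b=a['im'][v,u].astype(int).max(1)
m=(abs(w)<.015)&(z>-.025)&(z<.02)&(t>.068)&(t<.09);print('shank',m.sum(),np.median(t[m]),np.median(w[m]),t[m].min())
m=(abs(w)<.011)&(t<-.03)&(t>-.07)&(z>.0)&(z<.025);print('end',np.sort(t[m])[:12].round(4), 'w',w[m].min(),w[m].max())
m&=z>.013;
for lo in np.arange(-.034,-.02,.002):
  k=(abs(w)<.008)&(z>.012)&(z<.022)&(t>=lo)&(t<lo+.002);print(round(lo,3),k.sum(),np.median(b[k]) if k.sum() else '')
# old frames: shank & nose in hook coordinates
for n in('side','top'):
    a=np.load(n+'0.npz');u,v,P=cloud(n,a['d']);Q=P-[.5515,-.2724,0];t=Q[:,0]*c+Q[:,1]*s;w=-Q[:,0]*s+Q[:,1]*c;z=Q[:,2]
    for nm,z0,z1,t0,t1 in(('shank',.215,.245,.065,.095),('nose',.18,.2,.03,.055),('gatetop',.2,.215,.052,.072),('nosetop',.2,.225,.03,.05),('bar',.155,.18,.052,.07)):
        m=(abs(w)<.015)&(z>z0)&(z<z1)&(t>t0)&(t<t1)
        if m.sum():print(n,nm,m.sum(),np.median(t[m]).round(4),np.median(w[m]).round(4),'z',np.percentile(z[m],[50,80,95]).round(4))
```

```text
shank 15 0.07964754762172674 -0.003628676860610039 0.07403861403740626
end [-0.0518 -0.0517 -0.0516 -0.0515 -0.0513 -0.051  -0.0508 -0.0507 -0.0506
 -0.0506 -0.0506 -0.0505] w -0.009703331287195359 0.0077321894204494075
-0.034 7 202.0
-0.032 6 182.0
-0.03 8 111.0
-0.028 2 79.5
-0.026 8 18.0
-0.024 7 31.0
-0.022 7 28.0
-0.02 6 28.0
side shank 54 0.0781 -0.0023 z [0.2365 0.2401 0.2422]
side nose 21 0.0456 -0.0022 z [0.1897 0.1951 0.197 ]
side gatetop 19 0.061 -0.0013 z [0.207  0.2077 0.2092]
side nosetop 17 0.0465 -0.0011 z [0.2065 0.2088 0.2111]
side bar 15 0.0641 -0.0016 z [0.1671 0.1686 0.1697]
top shank 5 0.0781 0.0058 z [0.2347 0.2379 0.2379]
top nose 5 0.0477 0.0017 z [0.1912 0.1937 0.1964]
top gatetop 15 0.0628 -0.0013 z [0.2098 0.2115 0.2127]
top nosetop 5 0.0477 -0.0018 z [0.2124 0.2134 0.2137]
top bar 15 0.0621 -0.0004 z [0.1715 0.1729 0.1774]
```

```bash
python3 -m handwheel '[{"fingers":-1,"x":0,"y":0,"z":0.0015,"spin":0},{"fingers":-1,"x":0,"y":0,"z":0.003,"spin":0},{"fingers":-1,"x":0,"y":0,"z":0.0045,"spin":0},{"fingers":-1,"x":0,"y":0.005,"z":0.0045,"spin":0},{"fingers":-1,"x":0,"y":0.012,"z":0.0045,"spin":0},{"fingers":-1,"x":0,"y":0.018,"z":0.0045,"spin":0},{"fingers":-1,"x":0,"y":0.022,"z":0.0045,"spin":0},{"fingers":-1,"x":0,"y":0.025,"z":0.0045,"spin":0},{"fingers":-1,"x":0,"y":0.025,"z":0.0045,"spin":0},{"fingers":-1,"x":0,"y":0.025,"z":0.0045,"spin":0}]' 58
python3 - <<'E'
from h import *
import time
go(.5557,-.271,.202)
F=[]
for i in range(6): shot('side');F.append(get_obs()['force'])
print(np.mean(F,0),np.std(F,0),get_obs()['moment'])
E
```

```text
time_s: 10.65
ee_pos: [0.5559, -0.271, 0.2123]
eef_rot: [-1.571, -0.0, -1.251]
force: [-0.1, 0.3, -0.9]
grip_width: 0.0156
t 10.65 ee [ 0.5559 -0.271   0.2123] psi -71.67 keyyaw 18.33 F [-0.1   0.26 -0.92] w 0.0156 
shift [-0.      0.0103 -0.0002] spin 0
[ 0.00296213  0.09314555 -0.65337085] [0.26901926 0.61213433 0.27147695] [-0.00020416  0.10561231  0.01298738]
```

```bash
cat >> h.py <<'E'
def feel(n=4):
    F=[]
    for i in range(n): shot('side');o=get_obs();F.append(np.r_[o['force'],o['moment']])
    print('t',round(o['time_s'],2),'z',o['ee_pos'].round(4),'F',np.mean(F,0).round(2),'w',o['grip_width'].round(4),o['eef_rot'].round(4))
E
D(){ python3 -c "from h import *; feel()"; }
python3 -m handwheel '[{"fingers":-1,"x":0,"y":0.001,"z":0,"spin":0},{"fingers":-1,"x":0,"y":0.002,"z":0,"spin":0},{"fingers":-1,"x":0,"y":0.003,"z":0,"spin":0},{"fingers":-1,"x":0,"y":0.004,"z":0,"spin":0},{"fingers":-1,"x":0,"y":0.005,"z":0,"spin":0},{"fingers":-1,"x":0,"y":0.006,"z":0,"spin":0},{"fingers":-1,"x":0,"y":0.007,"z":0,"spin":0},{"fingers":-1,"x":0,"y":0.008,"z":0,"spin":0},{"fingers":-1,"x":0,"y":0.008,"z":0,"spin":0},{"fingers":-1,"x":0,"y":0.008,"z":0,"spin":0}]' 58 ; D
python3 -m handwheel '[{"fingers":-1,"x":0,"y":0.001,"z":0,"spin":0},{"fingers":-1,"x":0,"y":0.002,"z":0,"spin":0},{"fingers":-1,"x":0,"y":0.002,"z":0,"spin":0},{"fingers":-1,"x":0,"y":0.002,"z":0,"spin":0},{"fingers":-1,"x":0,"y":0.002,"z":0,"spin":0},{"fingers":-1,"x":0,"y":0.002,"z":0,"spin":0},{"fingers":-1,"x":0,"y":0.002,"z":0,"spin":0},{"fingers":-1,"x":0,"y":0.002,"z":0,"spin":0},{"fingers":-1,"x":0,"y":0.002,"z":0,"spin":0},{"fingers":-1,"x":0,"y":0.002,"z":0,"spin":0}]' 58 ; D
```

```text
time_s: 11.95
ee_pos: [0.5558, -0.2709, 0.2042]
eef_rot: [-1.571, -0.0, -1.251]
force: [0.0, -0.4, -0.8]
grip_width: 0.0153
time_s: 13.15
ee_pos: [0.5558, -0.2709, 0.2022]
eef_rot: [-1.571, 0.0, -1.251]
force: [-0.7, 0.4, -0.9]
grip_width: 0.0156Traceback (most recent call last):
  File "<string>", line 1, in <module>
    from h import *; feel()
                     ~~~~^^
  File "h.py", line 28, in feel
    print('t',round(o['time_s'],2),'z',o['ee_pos'].round(4),'F',np.mean(F,0).round(2),'w',o['grip_width'].round(4),o['eef_rot'].round(4))
                                                                                          ^^^^^^^^^^^^^^^^^^^^^
AttributeError: 'float' object has no attribute 'round'
Traceback (most recent call last):
  File "h.py", line 28, in feel
    print('t',round(o['time_s'],2),'z',o['ee_pos'].round(4),'F',np.mean(F,0).round(2),'w',o['grip_width'].round(4),o['eef_rot'].round(4))
                                                                                          ^^^^^^^^^^^^^^^^^^^^^
AttributeError: 'float' object has no attribute 'round'
```

```bash
sed -i "s/o\['grip_width'\].round(4)/round(float(o['grip_width']),4)/" h.py
D(){ python3 -c "from h import *; feel()"; }
python3 -m handwheel '[{"fingers":-1,"x":0,"y":0.0005,"z":0,"spin":0},{"fingers":-1,"x":0,"y":0.001,"z":0,"spin":0},{"fingers":-1,"x":0,"y":0.0015,"z":0,"spin":0},{"fingers":-1,"x":0,"y":0.002,"z":0,"spin":0},{"fingers":-1,"x":0,"y":0.002,"z":0,"spin":0},{"fingers":-1,"x":0,"y":0.002,"z":0,"spin":0},{"fingers":-1,"x":0,"y":0.002,"z":0,"spin":0},{"fingers":-1,"x":0,"y":0.002,"z":0,"spin":0},{"fingers":-1,"x":0,"y":0.002,"z":0,"spin":0},{"fingers":-1,"x":0,"y":0.002,"z":0,"spin":0}]' 58 ; D
python3 -m handwheel '[{"fingers":-1,"x":0,"y":0.0005,"z":0,"spin":0},{"fingers":-1,"x":0,"y":0.001,"z":0,"spin":0},{"fingers":-1,"x":0,"y":0.0015,"z":0,"spin":0},{"fingers":-1,"x":0,"y":0.002,"z":0,"spin":0},{"fingers":-1,"x":0,"y":0.002,"z":0,"spin":0},{"fingers":-1,"x":0,"y":0.002,"z":0,"spin":0},{"fingers":-1,"x":0,"y":0.002,"z":0,"spin":0},{"fingers":-1,"x":0,"y":0.002,"z":0,"spin":0},{"fingers":-1,"x":0,"y":0.002,"z":0,"spin":0},{"fingers":-1,"x":0,"y":0.002,"z":0,"spin":0}]' 58 ; D
```

```text
time_s: 14.35
ee_pos: [0.5558, -0.2709, 0.2002]
eef_rot: [-1.571, -0.0, -1.251]
force: [-1.2, -0.1, 1.9]
grip_width: 0.0155
t 14.55 z [ 0.5558 -0.2709  0.2002] F [-1.23 -0.52  1.7  -0.03  0.14  0.  ] w 0.0154 [-1.5708 -0.     -1.2509]
time_s: 15.55
ee_pos: [0.5558, -0.2709, 0.1982]
eef_rot: [-1.571, -0.0, -1.251]
force: [-2.1, -0.8, 1.6]
grip_width: 0.0156
t 15.75 z [ 0.5558 -0.2709  0.1982] F [-1.87 -0.56  1.99 -0.1   0.4   0.01] w 0.0154 [-1.5708 -0.     -1.2509]
```

```bash
D(){ python3 -c "from h import *; feel(2)"; }
python3 -m handwheel '[{"fingers":-1,"x":0,"y":0.001,"z":0,"spin":0},{"fingers":-1,"x":0,"y":0.002,"z":0,"spin":0},{"fingers":-1,"x":0,"y":0.003,"z":0,"spin":0},{"fingers":-1,"x":0,"y":0.004,"z":0,"spin":0},{"fingers":-1,"x":0,"y":0.005,"z":0,"spin":0},{"fingers":-1,"x":0,"y":0.006,"z":0,"spin":0},{"fingers":-1,"x":0,"y":0.007,"z":0,"spin":0},{"fingers":-1,"x":0,"y":0.008,"z":0,"spin":0},{"fingers":-1,"x":0,"y":0.009,"z":0,"spin":0},{"fingers":-1,"x":0,"y":0.01,"z":0,"spin":0}]' 58 ; D
```

```text
time_s: 16.75
ee_pos: [0.5559, -0.271, 0.1882]
eef_rot: [-1.57, -0.0, -1.251]
force: [0.8, -0.0, 6.4]
grip_width: 0.0157
t 16.85 z [ 0.5558 -0.271   0.1881] F [ 0.71 -0.37  5.38 -0.05 -0.21 -0.03] w 0.0158 [-1.5708e+00 -2.0000e-04 -1.2510e+00]
```

```bash
D(){ python3 -c "from h import *; feel(2)"; }
python3 -m handwheel '[{"fingers":-1,"x":0,"y":0.001,"z":0,"spin":0},{"fingers":-1,"x":0,"y":0.002,"z":0,"spin":0},{"fingers":-1,"x":0,"y":0.003,"z":0,"spin":0},{"fingers":-1,"x":0,"y":0.004,"z":0,"spin":0},{"fingers":-1,"x":0,"y":0.004,"z":0,"spin":0},{"fingers":-1,"x":0,"y":0.004,"z":0,"spin":0},{"fingers":-1,"x":0,"y":0.004,"z":0,"spin":0},{"fingers":-1,"x":0,"y":0.004,"z":0,"spin":0},{"fingers":-1,"x":0,"y":0.004,"z":0,"spin":0},{"fingers":-1,"x":0,"y":0.004,"z":0,"spin":0}]' 58 ; D
```

```text
time_s: 17.85
ee_pos: [0.5557, -0.271, 0.1841]
eef_rot: [-1.571, -0.0, -1.251]
force: [-2.0, -1.0, 4.2]
grip_width: 0.016
t 17.95 z [ 0.5558 -0.271   0.1841] F [-1.18 -2.12  4.23 -0.29  0.06 -0.08] w 0.0157 [-1.571  -0.     -1.2509]
```

```bash
D(){ python3 -c "from h import *; feel(2)"; }
python3 -m handwheel '[{"fingers":-1,"x":0,"y":0.001,"z":0,"spin":0},{"fingers":-1,"x":0,"y":0.002,"z":0,"spin":0},{"fingers":-1,"x":0,"y":0.003,"z":0,"spin":0},{"fingers":-1,"x":0,"y":0.004,"z":0,"spin":0},{"fingers":-1,"x":0,"y":0.005,"z":0,"spin":0},{"fingers":-1,"x":0,"y":0.006,"z":0,"spin":0},{"fingers":-1,"x":0,"y":0.006,"z":0,"spin":0},{"fingers":-1,"x":0,"y":0.006,"z":0,"spin":0},{"fingers":-1,"x":0,"y":0.006,"z":0,"spin":0},{"fingers":-1,"x":0,"y":0.006,"z":0,"spin":0}]' 58 ; D
```

```text
time_s: 18.95
ee_pos: [0.5556, -0.2709, 0.1779]
eef_rot: [-1.571, 0.0, -1.251]
force: [-4.2, -1.4, 3.6]
grip_width: 0.0159
t 19.05 z [ 0.5556 -0.2709  0.178 ] F [-4.42 -1.79  2.09 -0.35  0.77 -0.02] w 0.0155 [-1.5714e+00  3.0000e-04 -1.2509e+00]
```

```bash
D(){ python3 -c "from h import *; feel(2)"; }
python3 -m handwheel '[{"fingers":-1,"x":0,"y":0.001,"z":0,"spin":0},{"fingers":-1,"x":0,"y":0.002,"z":0,"spin":0},{"fingers":-1,"x":0,"y":0.003,"z":0,"spin":0},{"fingers":-1,"x":0,"y":0.004,"z":0,"spin":0},{"fingers":-1,"x":0,"y":0.005,"z":0,"spin":0},{"fingers":-1,"x":0,"y":0.006,"z":0,"spin":0},{"fingers":-1,"x":0,"y":0.007,"z":0,"spin":0},{"fingers":-1,"x":0,"y":0.007,"z":0,"spin":0},{"fingers":-1,"x":0,"y":0.007,"z":0,"spin":0},{"fingers":-1,"x":0,"y":0.007,"z":0,"spin":0}]' 58 ; D
```

```text
time_s: 20.05
ee_pos: [0.5559, -0.2709, 0.1712]
eef_rot: [-1.571, -0.0, -1.251]
force: [0.4, 1.2, -0.7]
grip_width: 0.0155
t 20.15 z [ 0.5558 -0.2709  0.1712] F [-0.06 -0.22  0.07 -0.    0.13  0.02] w 0.0156 [-1.5707e+00 -1.0000e-04 -1.2510e+00]
```

The load rose to about 6 N and then vanished at TCP z = 0.171, so the gate has snapped shut behind the eye. Now going up to feel the gate from inside.

```bash
D(){ python3 -c "from h import *; feel(2)"; }
python3 -m handwheel '[{"fingers":-1,"x":0,"y":-0.001,"z":0,"spin":0},{"fingers":-1,"x":0,"y":-0.003,"z":0,"spin":0},{"fingers":-1,"x":0,"y":-0.006,"z":0,"spin":0},{"fingers":-1,"x":0,"y":-0.009,"z":0,"spin":0},{"fingers":-1,"x":0,"y":-0.012,"z":0,"spin":0},{"fingers":-1,"x":0,"y":-0.014,"z":0,"spin":0},{"fingers":-1,"x":0,"y":-0.015,"z":0,"spin":0},{"fingers":-1,"x":0,"y":-0.016,"z":0,"spin":0},{"fingers":-1,"x":0,"y":-0.016,"z":0,"spin":0},{"fingers":-1,"x":0,"y":-0.016,"z":0,"spin":0}]' 58 ; D
python3 -m handwheel '[{"fingers":-1,"x":0,"y":-0.0003,"z":0,"spin":0},{"fingers":-1,"x":0,"y":-0.0005,"z":0,"spin":0},{"fingers":-1,"x":0,"y":-0.0008,"z":0,"spin":0},{"fingers":-1,"x":0,"y":-0.001,"z":0,"spin":0},{"fingers":-1,"x":0,"y":-0.001,"z":0,"spin":0},{"fingers":-1,"x":0,"y":-0.001,"z":0,"spin":0},{"fingers":-1,"x":0,"y":-0.001,"z":0,"spin":0},{"fingers":-1,"x":0,"y":-0.001,"z":0,"spin":0},{"fingers":-1,"x":0,"y":-0.001,"z":0,"spin":0},{"fingers":-1,"x":0,"y":-0.001,"z":0,"spin":0}]' 58 ; D
```

```text
time_s: 21.15
ee_pos: [0.5558, -0.2709, 0.187]
eef_rot: [-1.571, 0.0, -1.251]
force: [0.0, -0.8, -0.4]
grip_width: 0.0155
t 21.25 z [ 0.5558 -0.2709  0.1871] F [-0.03 -0.07 -0.79 -0.01  0.13  0.  ] w 0.0153 [-1.5709e+00  1.0000e-04 -1.2509e+00]
time_s: 22.25
ee_pos: [0.5558, -0.2709, 0.1881]
eef_rot: [-1.571, 0.0, -1.251]
force: [0.1, -0.5, -1.6]
grip_width: 0.0154
t 22.35 z [ 0.5558 -0.2709  0.1881] F [ 0.37  0.19 -1.56  0.04  0.12  0.01] w 0.0155 [-1.5708  0.     -1.251 ]
```

```bash
D(){ python3 -c "from h import *; feel(3)"; }
python3 -m handwheel '[{"fingers":-1,"x":0,"y":-0.0002,"z":0,"spin":0},{"fingers":-1,"x":0,"y":-0.0004,"z":0,"spin":0},{"fingers":-1,"x":0,"y":-0.0004,"z":0,"spin":0},{"fingers":-1,"x":0,"y":-0.0004,"z":0,"spin":0},{"fingers":-1,"x":0,"y":-0.0004,"z":0,"spin":0},{"fingers":-1,"x":0,"y":-0.0004,"z":0,"spin":0},{"fingers":-1,"x":0,"y":-0.0004,"z":0,"spin":0},{"fingers":-1,"x":0,"y":-0.0004,"z":0,"spin":0},{"fingers":-1,"x":0,"y":-0.0004,"z":0,"spin":0},{"fingers":-1,"x":0,"y":-0.0004,"z":0,"spin":0}]' 58 ; D
```

```text
time_s: 23.35
ee_pos: [0.5558, -0.2709, 0.1885]
eef_rot: [-1.571, 0.0, -1.251]
force: [0.3, -0.0, -1.0]
grip_width: 0.015
t 23.5 z [ 0.5558 -0.2709  0.1885] F [ 0.47 -0.14 -0.56 -0.05  0.16 -0.05] w 0.0155 [-1.5708 -0.     -1.2509]
```

No contact yet. Raising by 0.8 mm.

```bash
D(){ python3 -c "from h import *; feel(3)"; }
python3 -m handwheel '[{"fingers":-1,"x":0,"y":-0.0002,"z":0,"spin":0},{"fingers":-1,"x":0,"y":-0.0004,"z":0,"spin":0},{"fingers":-1,"x":0,"y":-0.0006,"z":0,"spin":0},{"fingers":-1,"x":0,"y":-0.0008,"z":0,"spin":0},{"fingers":-1,"x":0,"y":-0.0008,"z":0,"spin":0},{"fingers":-1,"x":0,"y":-0.0008,"z":0,"spin":0},{"fingers":-1,"x":0,"y":-0.0008,"z":0,"spin":0},{"fingers":-1,"x":0,"y":-0.0008,"z":0,"spin":0},{"fingers":-1,"x":0,"y":-0.0008,"z":0,"spin":0},{"fingers":-1,"x":0,"y":-0.0008,"z":0,"spin":0}]' 58 ; D
```

```text
time_s: 24.5
ee_pos: [0.5558, -0.2709, 0.1893]
eef_rot: [-1.571, 0.0, -1.251]
force: [0.5, 0.2, -0.1]
grip_width: 0.0154
t 24.65 z [ 0.5558 -0.2709  0.1893] F [ 0.41 -0.08 -1.36 -0.05  0.14  0.01] w 0.0156 [-1.5708 -0.     -1.2509]
```

```bash
D(){ python3 -c "from h import *; feel(4)"; }
python3 -m handwheel '[{"fingers":-1,"x":0,"y":-0.0002,"z":0,"spin":0},{"fingers":-1,"x":0,"y":-0.0004,"z":0,"spin":0},{"fingers":-1,"x":0,"y":-0.0006,"z":0,"spin":0},{"fingers":-1,"x":0,"y":-0.0006,"z":0,"spin":0},{"fingers":-1,"x":0,"y":-0.0006,"z":0,"spin":0},{"fingers":-1,"x":0,"y":-0.0006,"z":0,"spin":0},{"fingers":-1,"x":0,"y":-0.0006,"z":0,"spin":0},{"fingers":-1,"x":0,"y":-0.0006,"z":0,"spin":0},{"fingers":-1,"x":0,"y":-0.0006,"z":0,"spin":0},{"fingers":-1,"x":0,"y":-0.0006,"z":0,"spin":0}]' 58 ; D
```

```text
time_s: 25.65
ee_pos: [0.5558, -0.2709, 0.1899]
eef_rot: [-1.571, 0.0, -1.251]
force: [0.5, 0.2, -0.5]
grip_width: 0.0157
t 25.85 z [ 0.5558 -0.2709  0.1899] F [-0.07  0.07 -0.5  -0.02  0.12  0.01] w 0.0156 [-1.5708  0.     -1.2509]
```

```bash
D(){ python3 -c "from h import *; feel(3)"; }
python3 -m handwheel '[{"fingers":-1,"x":0,"y":-0.0002,"z":0,"spin":0},{"fingers":-1,"x":0,"y":-0.0004,"z":0,"spin":0},{"fingers":-1,"x":0,"y":-0.0006,"z":0,"spin":0},{"fingers":-1,"x":0,"y":-0.0006,"z":0,"spin":0},{"fingers":-1,"x":0,"y":-0.0006,"z":0,"spin":0},{"fingers":-1,"x":0,"y":-0.0006,"z":0,"spin":0},{"fingers":-1,"x":0,"y":-0.0006,"z":0,"spin":0},{"fingers":-1,"x":0,"y":-0.0006,"z":0,"spin":0},{"fingers":-1,"x":0,"y":-0.0006,"z":0,"spin":0},{"fingers":-1,"x":0,"y":-0.0006,"z":0,"spin":0}]' 58 ; D
python3 -m handwheel '[{"fingers":-1,"x":0,"y":-0.0002,"z":0,"spin":0},{"fingers":-1,"x":0,"y":-0.0004,"z":0,"spin":0},{"fingers":-1,"x":0,"y":-0.0005,"z":0,"spin":0},{"fingers":-1,"x":0,"y":-0.0005,"z":0,"spin":0},{"fingers":-1,"x":0,"y":-0.0005,"z":0,"spin":0},{"fingers":-1,"x":0,"y":-0.0005,"z":0,"spin":0},{"fingers":-1,"x":0,"y":-0.0005,"z":0,"spin":0},{"fingers":-1,"x":0,"y":-0.0005,"z":0,"spin":0},{"fingers":-1,"x":0,"y":-0.0005,"z":0,"spin":0},{"fingers":-1,"x":0,"y":-0.0005,"z":0,"spin":0}]' 58 ; D
```

```text
time_s: 26.85
ee_pos: [0.5558, -0.2709, 0.1905]
eef_rot: [-1.571, -0.0, -1.251]
force: [-0.1, 0.1, -0.5]
grip_width: 0.0156
t 27.0 z [ 0.5558 -0.2709  0.1905] F [-0.05 -0.51 -1.45 -0.02  0.17 -0.01] w 0.0153 [-1.5708  0.     -1.2509]
time_s: 28.0
ee_pos: [0.5558, -0.2709, 0.191]
eef_rot: [-1.571, 0.0, -1.251]
force: [-0.4, 0.4, -2.6]
grip_width: 0.0156
t 28.15 z [ 0.5558 -0.2709  0.191 ] F [ 0.31 -0.43 -3.37 -0.08  0.27  0.02] w 0.0154 [-1.5709e+00  1.0000e-04 -1.2509e+00]
```

```bash
D(){ python3 -c "from h import *; feel(5)"; }
python3 -m handwheel '[{"fingers":-1,"x":0,"y":-0.0001,"z":0,"spin":0},{"fingers":-1,"x":0,"y":-0.0002,"z":0,"spin":0},{"fingers":-1,"x":0,"y":-0.0003,"z":0,"spin":0},{"fingers":-1,"x":0,"y":-0.0004,"z":0,"spin":0},{"fingers":-1,"x":0,"y":-0.0005,"z":0,"spin":0},{"fingers":-1,"x":0,"y":-0.0005,"z":0,"spin":0},{"fingers":-1,"x":0,"y":-0.0005,"z":0,"spin":0},{"fingers":-1,"x":0,"y":-0.0005,"z":0,"spin":0},{"fingers":-1,"x":0,"y":-0.0005,"z":0,"spin":0},{"fingers":-1,"x":0,"y":-0.0005,"z":0,"spin":0}]' 58 ; D
```

```text
time_s: 29.15
ee_pos: [0.5558, -0.2709, 0.1915]
eef_rot: [-1.571, 0.0, -1.251]
force: [1.1, 0.6, -6.3]
grip_width: 0.0155
t 29.4 z [ 0.5558 -0.2709  0.1915] F [ 0.03 -0.01 -6.08 -0.12  0.39  0.01] w 0.0153 [-1.5708e+00  1.0000e-04 -1.2509e+00]
```

```bash
D(){ python3 -c "from h import *; feel(6)"; }
python3 -m handwheel '[{"fingers":-1,"x":0,"y":-0.0001,"z":0,"spin":0},{"fingers":-1,"x":0,"y":-0.0002,"z":0,"spin":0},{"fingers":-1,"x":0,"y":-0.0002,"z":0,"spin":0},{"fingers":-1,"x":0,"y":-0.0002,"z":0,"spin":0},{"fingers":-1,"x":0,"y":-0.0002,"z":0,"spin":0},{"fingers":-1,"x":0,"y":-0.0002,"z":0,"spin":0},{"fingers":-1,"x":0,"y":-0.0002,"z":0,"spin":0},{"fingers":-1,"x":0,"y":-0.0002,"z":0,"spin":0},{"fingers":-1,"x":0,"y":-0.0002,"z":0,"spin":0},{"fingers":-1,"x":0,"y":-0.0002,"z":0,"spin":0}]' 58 ; D
python3 - <<'E'
from h import *
a,d=shot('side');u,v,P=cloud('side',d);o=get_obs()
th=np.radians(18.32);c,s=np.cos(th),np.sin(th);Q=P-o['ee_pos'];t=Q[:,0]*c+Q[:,1]*s;w=-Q[:,0]*s+Q[:,1]*c;z=Q[:,2]
for lo,hi in((-.048,-.04),(-.04,-.032),(-.032,-.024),(-.024,-.016),(0,.008),(.008,.016)):
    m=(abs(w)<.01)&(t>lo)&(t<hi)&(z>0)&(z<.024);print(lo,m.sum(),np.percentile(z[m],[50,80,90]).round(4) if m.sum() else '')
E
```

```text
time_s: 30.4
ee_pos: [0.5558, -0.2709, 0.1917]
eef_rot: [-1.571, -0.0, -1.251]
force: [0.9, -0.0, -7.0]
grip_width: 0.015
t 30.7 z [ 0.5558 -0.2709  0.1917] F [-0.09 -0.04 -7.81 -0.14  0.5  -0.  ] w 0.0155 [-1.5708  0.     -1.2509]
-0.048 29 [0.0157 0.0183 0.0187]
-0.04 27 [0.0161 0.0177 0.0182]
-0.032 32 [0.0163 0.0176 0.0185]
-0.024 32 [0.0171 0.0183 0.0188]
0 15 [0.0176 0.0186 0.0187]
0.008 9 [0.0174 0.0178 0.018 ]
```

The tug reads 7.1 N net, was held over 0.5 s, and the key top is flat along its length, so it is level. Easing off and lowering toward the bar.

```bash
D(){ python3 -c "from h import *; feel(3)"; }
python3 -m handwheel '[{"fingers":-1,"x":0,"y":0.0005,"z":0,"spin":0},{"fingers":-1,"x":0,"y":0.0015,"z":0,"spin":0},{"fingers":-1,"x":0,"y":0.004,"z":0,"spin":0},{"fingers":-1,"x":0,"y":0.008,"z":0,"spin":0},{"fingers":-1,"x":0,"y":0.012,"z":0,"spin":0},{"fingers":-1,"x":0,"y":0.016,"z":0,"spin":0},{"fingers":-1,"x":0,"y":0.02,"z":0,"spin":0},{"fingers":-1,"x":0,"y":0.023,"z":0,"spin":0},{"fingers":-1,"x":0,"y":0.025,"z":0,"spin":0},{"fingers":-1,"x":0,"y":0.025,"z":0,"spin":0}]' 58 ; D
```

```text
time_s: 31.75
ee_pos: [0.5558, -0.2709, 0.1664]
eef_rot: [-1.571, 0.0, -1.251]
force: [-0.0, -0.8, -0.7]
grip_width: 0.0151
t 31.9 z [ 0.5559 -0.271   0.1669] F [-0.17  0.16 -0.56 -0.01  0.13 -0.02] w 0.0155 [-1.5706e+00 -2.0000e-04 -1.2509e+00]
```

```bash
D(){ python3 -c "from h import *; feel(4)"; }
python3 -m handwheel '[{"fingers":-1,"x":0,"y":0.0005,"z":0,"spin":0},{"fingers":-1,"x":0,"y":0.001,"z":0,"spin":0},{"fingers":-1,"x":0,"y":0.0015,"z":0,"spin":0},{"fingers":-1,"x":0,"y":0.002,"z":0,"spin":0},{"fingers":-1,"x":0,"y":0.002,"z":0,"spin":0},{"fingers":0.2,"x":0,"y":0.002,"z":0,"spin":0},{"fingers":0.2,"x":0,"y":0.002,"z":0,"spin":0},{"fingers":0.2,"x":0,"y":0.002,"z":0,"spin":0},{"fingers":0.2,"x":0,"y":0.002,"z":0,"spin":0},{"fingers":0.2,"x":0,"y":0.002,"z":0,"spin":0}]' 58 ; D
```

```text
time_s: 32.9
ee_pos: [0.5558, -0.2709, 0.1648]
eef_rot: [-1.571, -0.0, -1.251]
force: [-1.0, 0.2, -0.0]
grip_width: 0.0521
t 33.1 z [ 0.5558 -0.2709  0.1647] F [-0.2  -0.16  0.   -0.02  0.14  0.  ] w 0.0565 [-1.5708 -0.     -1.2509]
```

```bash
python3 -m handwheel '[{"fingers":0.2,"x":0,"y":0,"z":0,"spin":0},{"fingers":0.2,"x":0,"y":0,"z":0,"spin":0},{"fingers":0.2,"x":0,"y":0,"z":0,"spin":0},{"fingers":0.2,"x":0,"y":0,"z":0,"spin":0},{"fingers":0.2,"x":0,"y":0,"z":-0.005,"spin":0},{"fingers":0.2,"x":0,"y":0,"z":-0.02,"spin":0},{"fingers":0.2,"x":0,"y":0,"z":-0.04,"spin":0},{"fingers":0.2,"x":0,"y":0,"z":-0.06,"spin":0},{"fingers":0.2,"x":0,"y":0,"z":-0.08,"spin":0},{"fingers":0.2,"x":0,"y":0,"z":-0.08,"spin":0}]' 58
python3 - <<'E'
from h import *
go(.30,-.1,.30)
E
```

```text
time_s: 34.1
ee_pos: [0.4782, -0.2968, 0.165]
eef_rot: [-1.571, -0.0, -1.253]
force: [0.6, 0.0, 0.6]
grip_width: 0.0561
t 34.1 ee [ 0.4782 -0.2968  0.165 ] psi -71.76 keyyaw 18.24 F [0.57 0.04 0.61] w 0.0561 
shift [-0.2427 -0.135  -0.1077] spin 0
```

```bash
python3 -m handwheel '[{"fingers":0.2,"x":0,"y":-0.02,"z":-0.01,"spin":0},{"fingers":0.2,"x":-0.01,"y":-0.05,"z":-0.02,"spin":0},{"fingers":0.2,"x":-0.03,"y":-0.08,"z":-0.03,"spin":0},{"fingers":0.2,"x":-0.06,"y":-0.1,"z":-0.04,"spin":0},{"fingers":0.2,"x":-0.1,"y":-0.1,"z":-0.05,"spin":0},{"fingers":0.2,"x":-0.14,"y":-0.1,"z":-0.06,"spin":0},{"fingers":0.2,"x":-0.18,"y":-0.1,"z":-0.07,"spin":0},{"fingers":0.2,"x":-0.22,"y":-0.1,"z":-0.07,"spin":0},{"fingers":0.2,"x":-0.25,"y":-0.1,"z":-0.07,"spin":0},{"fingers":0.2,"x":-0.26,"y":-0.1,"z":-0.07,"spin":0}]' 58
python3 - <<'E'
from h import *
im,d=shot('side');ti,td=shot('top');np.savez('s2.npz',im=im,d=d)
cv2.imwrite('pics/c8.png',np.hstack([cv2.resize(im[150:300,320:420,::-1],(400,600),interpolation=cv2.INTER_CUBIC),cv2.resize(ti[130:280,200:300,::-1],(400,600),interpolation=cv2.INTER_CUBIC)]))
u,v,P=cloud('side',d);th=np.radians(18.32);c,s=np.cos(th),np.sin(th);Q=P-[.606,-.2535,0];t=Q[:,0]*c+Q[:,1]*s;w=-Q[:,0]*s+Q[:,1]*c;z=Q[:,2]
for b in np.arange(.02,.25,.01):
    m=(abs(w)<.02)&(t>-.03)&(t<.035)&(z>b)&(z<b+.01)
    if m.sum():print(round(b,3),m.sum(),np.percentile(t[m],[0,50,100]).round(3),np.median(w[m]).round(3),np.median(im[v[m],u[m]],0))
E
```

```text
time_s: 35.1
ee_pos: [0.3313, -0.0696, 0.2653]
eef_rot: [-1.569, -0.001, -1.249]
force: [0.6, -0.6, 0.3]
grip_width: 0.0567
0.02 30 [0.019 0.022 0.024] -0.001 [41.  42.5 42.5]
0.03 9 [0.018 0.021 0.022] -0.003 [34. 35. 35.]
0.04 16 [0.016 0.018 0.02 ] -0.011 [21.  20.  19.5]
0.05 18 [0.016 0.018 0.02 ] -0.009 [23.5 22.  21. ]
0.06 21 [0.    0.018 0.02 ] -0.009 [24. 25. 27.]
0.07 33 [-0.001  0.008  0.021] -0.007 [68. 69. 69.]
0.08 34 [-0.001  0.013  0.021] -0.008 [32.5 33.  36.5]
0.09 41 [-0.001  0.017  0.025] -0.006 [24. 25. 24.]
0.1 45 [0.    0.015 0.028] -0.008 [32. 31. 31.]
0.11 24 [-0.     0.002  0.017] -0.005 [23.  20.5 21.5]
0.12 19 [0.    0.003 0.02 ] -0.003 [20. 20. 22.]
0.13 38 [0.001 0.007 0.018] -0.004 [25.5 25.  26.5]
0.14 14 [0.    0.008 0.013] -0.003 [84.  81.5 83. ]
0.15 10 [0.009 0.011 0.013] -0.012 [107. 104. 104.]
0.16 30 [-0.009  0.01   0.02 ] -0.004 [128.5 127.  124. ]
0.17 31 [-0.014  0.012  0.023] -0.003 [110. 106. 106.]
0.18 21 [-0.015 -0.01   0.026] -0.003 [87. 83. 83.]
0.19 15 [-0.014 -0.012  0.024] -0.003 [84. 80. 81.]
0.2 55 [-0.014  0.011  0.031] -0.002 [119. 118. 117.]
0.21 17 [-0.011  0.021  0.027] -0.002 [90. 91. 89.]
0.22 5 [0.017 0.018 0.022] -0.001 [90. 90. 84.]
0.23 30 [0.017 0.019 0.029] -0.004 [93. 91. 90.]
0.24 15 [0.019 0.023 0.028] -0.003 [100. 100. 101.]
```

View pics/c8.png

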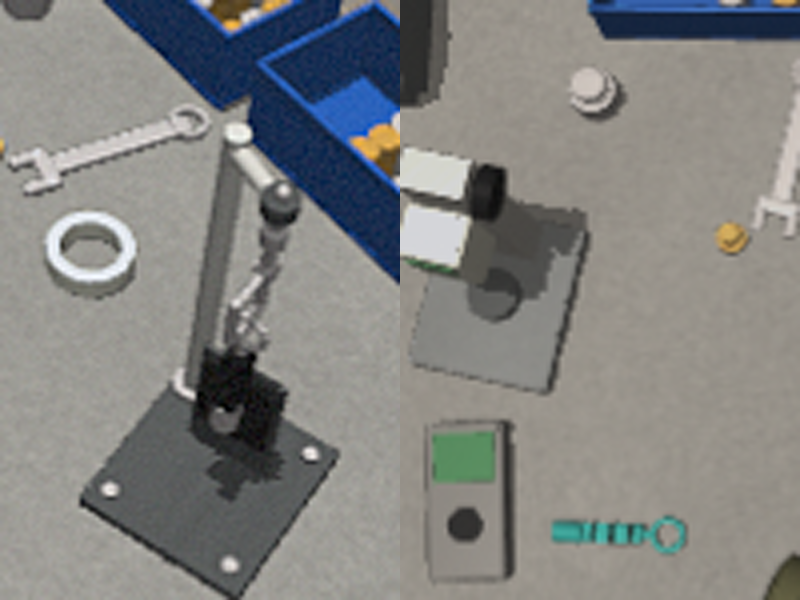

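The key hangs from the hook (eye at crop (245,325), socket at (225,415)) against the bumper, and the bystanders look unmoved. I'll let it settle, check it is still, and hand in.

```bash
R='"fingers":0.2,"x":-0.0,"y":0,"z":0,"spin":0'; python3 -m handwheel '[{"fingers":0.2,"x":0,"y":0,"z":0,"spin":0},{"fingers":0.2,"x":0,"y":0,"z":0,"spin":0},{"fingers":0.2,"x":0,"y":0,"z":0,"spin":0},{"fingers":0.2,"x":0,"y":0,"z":0,"spin":0},{"fingers":0.2,"x":0,"y":0,"z":0,"spin":0},{"fingers":0.2,"x":0,"y":0,"z":0,"spin":0},{"fingers":0.2,"x":0,"y":0,"z":0,"spin":0},{"fingers":0.2,"x":0,"y":0,"z":0,"spin":0},{"fingers":0.2,"x":0,"y":0,"z":0,"spin":0},{"fingers":0.2,"x":0,"y":0,"z":0,"spin":0}]'
python3 - <<'E'
from h import *
a=np.load('s2.npz')['im'].astype(int)[190:270,360:395]
for i in range(6): b=shot('side')[0].astype(int)[190:270,360:395]
c=shot('side')[0].astype(int)[190:270,360:395]
print('diff vs 1s ago',(abs(a-b).max(2)>40).sum(),'vs last',(abs(c-b).max(2)>40).sum())
o=get_obs();print(o['time_s'],o['force'],abs(o['joint_vel']).max())
t0=np.load('top0.npz')['im'].astype(int);t1=shot('top')[0].astype(int)
for n,(x,y) in dict(wrench=(298,165),fitting=(283,189),tape=(320,188),weight=(248,152),jar=(377,262),meter=(217,255),driver=(430,225)).items():
    print(n,(abs(t0-t1)[y-15:y+15,x-15:x+15].max(2)>50).sum(),end='; ')
print(workorder.hand_in())
E
```

```text
time_s: 36.2
ee_pos: [0.3317, -0.0713, 0.2648]
eef_rot: [-1.571, -0.0, -1.251]
force: [0.6, -0.3, 0.4]
grip_width: 0.0566
diff vs 1s ago 0 vs last 0
36.55 [ 0.28801843 -1.07342175  0.02681409] 0.0019482718678808908
wrench 0; fitting 0; tape 0; weight 0; jar 0; meter 0; driver 0; the job is handed in; nothing more can be done
None
```

The valve key is clipped to the hook and hanging from its bottom bar against the bumper. I handed the job in at about 36.6 s; it reports no verdict.

- **Clipping:** The eye first met the gate at a reported tool height of about 0.201 m. The load read about 6 to 7 N while the gate opened. It dropped to nothing at 0.171 m, when the gate snapped shut behind the eye.
- **Tug:** I pulled up against the shut gate with about 7 N net for more than half a second. The key's top stayed level within depth noise. The highest load I read on the hook was about 7 N, but I only read forces at the end of each move, so short peaks between readings were not seen.
- **Release:** I eased off, lowered the eye to just above the bar, let go and backed away.
- **Last checks:** The key and hook looked the same in pictures a second apart, so the key is still. The gate looked shut in the depth picture. None of the seven loose bystanders changed in the top view, and the robot was touching nothing.

**Disagreement:** The tool is not as described. With the reported tool position at 21 mm, the fingertips were really about 27 mm above the bench, instead of 2 mm. My first grip therefore closed on air above the key, without moving it. I worked from the measured fingertip height after that.

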